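# Pack, snap shut and book a crate of cutter picks

### The job

Pack every good grey pick on the bench into the black crate, then shut its blue lid, then use the red-handled pliers to squeeze the orange snap stud on the crate's front until it clicks home, and after that push the tally counter's green plunger fully down and let it spring back up to book the crate. Press the stud only with the pliers, and lay them flat on their green mat again before you finish. Leave the rusty scrap pick and everything else on the bench where they are.

Things in the scene. Friction and masses are not known exactly. Their poses are not given: they have to be found in the camera images.
- pick1_center (a point): good cutter pick, grey with a pale tip, perhaps absent. 132 mm long, 0.3 kg. Round shank of 32 mm diameter, free over 48 mm for gripping, between two square collars (44 x 44 mm, 12 mm long, centred 30 mm either side); a cone beyond one collar (+x), a stub beyond the other. This point: centre of the shank, 22 mm above what the pick lies on; x axis along the pick to the tip.
- pick2_center (a point): good cutter pick, grey with a pale tip, perhaps absent. 132 mm long, 0.3 kg. Round shank of 32 mm diameter, free over 48 mm for gripping, between two square collars (44 x 44 mm, 12 mm long, centred 30 mm either side); a cone beyond one collar (+x), a stub beyond the other. This point: centre of the shank, 22 mm above what the pick lies on; x axis along the pick to the tip.
- pick3_center (a point): good cutter pick, grey with a pale tip, perhaps absent. 132 mm long, 0.3 kg. Round shank of 32 mm diameter, free over 48 mm for gripping, between two square collars (44 x 44 mm, 12 mm long, centred 30 mm either side); a cone beyond one collar (+x), a stub beyond the other. This point: centre of the shank, 22 mm above what the pick lies on; x axis along the pick to the tip.
- pick4_center (a point): good cutter pick, grey with a pale tip, perhaps absent. 132 mm long, 0.3 kg. Round shank of 32 mm diameter, free over 48 mm for gripping, between two square collars (44 x 44 mm, 12 mm long, centred 30 mm either side); a cone beyond one collar (+x), a stub beyond the other. This point: centre of the shank, 22 mm above what the pick lies on; x axis along the pick to the tip.
- worn_center (a point): the scrap pick: rust brown all over, blunt, without the pale tip, 122 mm long, else like the good picks; this point is the centre of its shank
- crate_in (a point): black open-topped crate, fixed to the bench, 220 mm (x) by 190 mm (y), 100 mm high, walls 5 mm; this point is the centre of its inner floor, 5 mm above the bench. z up; +x points to the lid's hinge (rear rim, 110 mm away), -x to the front wall (110 mm away) that carries the snap clip
- lid (a joint): blue lid (plate 220 x 190 x 6 mm with 3 mm ribs on its outer face) hinged on the crate's rear rim: 0 shut, about 1.75 open, leaning back past upright; stop at 1.95. Friction hinge (0.35 N m): stays at any angle, must be pushed all the way shut. A forked tab juts 44 mm from the middle of its free edge (220 mm from the hinge); shut, it drops between the clip's ear and stud
- lid_hinge (a point): middle of the lid's hinge line, on the crate's rear rim, 100 mm above the bench; the hinge line is the crate's y axis
- clip_anvil (a point): snap clip on the crate's front wall: middle of the OUTER face of its fixed yellow ear, an upright plate 10 mm thick, 62 to 102 mm above the bench, jutting out 48 mm from the wall. This point is 28 mm out from the wall, 85 mm above the bench. Axes as the crate's: the stud lies on the ear's +y side, this face looks to -y
- stud_head (a point): snap clip: middle of the outer face of the orange stud head (disc of 20 mm diameter, 6 mm thick, axis along the crate's y). Unsnapped it is 30 mm from clip_anvil along the crate's +y, snapped 22 mm. The pliers squeeze these two faces together; nothing else may press the stud
- stud (a joint): travel of the stud towards the ear in m: 0 unsnapped, 0.008 snapped. It resists with 10 N at first, less further in; past 0.005 it clicks home by itself and stays
- pliers_grip (a point): clip pliers, 180 mm long, 0.22 kg, flat on the mat: point midway between the red handles, 70 mm behind the pivot, 12 mm up; grip here across the handles (along y). x to the jaws (frame of one half: turns by half of joint pliers_b), z up. Handles 24 mm high, 40 to 105 mm behind the pivot; width over them here 64 mm open, 48 half squeezed (parallel), 32 squeezed
- pliers_pivot (a point): pivot of the pliers (boss of 28 mm diameter, 24 mm high), 12 mm above its underside. The pliers balance 52 mm behind it
- jaw_a (a point): inner face of one jaw of the pliers, 60 mm ahead of the pivot, half-way up. Jaws are 10 mm thick, 14 mm high, and reach 75 mm ahead of the pivot. The mouth's middle is half-way between jaw_a and jaw_b; the mouth there is 50 mm wide open, 22 mm fully squeezed (jaws then parallel)
- jaw_b (a point): inner face of the other jaw of the pliers, as jaw_a
- pliers_b (a joint): squeeze angle of the pliers: 0 open, 0.46 fully squeezed. A spring opens them: about 14 N on each handle open, 21 N fully squeezed, so they are carried by squeezing the handles a little
- mat: green tool mat, 230 x 130 mm, 1 mm thin, fixed flat on the bench: the pliers' place. Origin at its centre, x along its long side
- plunger_top (a point): top centre of the tally counter's green plunger knob (diameter 36 mm), 107 mm above the bench when up; pressed straight down. The counter is a grey box 100 x 80 mm, 55 mm high, fixed to the bench
- plunger (a joint): how far the sprung plunger is pressed, in m: 0 up, 0.020 fully down; 4 N at first, 12 N at the bottom; it springs back up when let go
- spraycan: white spray can, 170 mm tall, diameter 60 mm, bystander; origin under its centre
- tape: roll of brown tape, diameter 90 mm, 45 mm high, bystander; origin under its centre
- greasetin: closed steel tin, diameter 72 mm, 50 mm high, bystander; origin under its centre
- greasejar: grey jar with black cap, 75 mm tall, diameter 76 mm, bystander; origin under its centre
- wrench: steel wrench 200 mm long, lying flat, bystander

How it is judged (in metres and radians):
On the way, in this order (a step that is already met when the one before it is completed fails the run):
1. every good pick is in the crate (x of pick1_center in the frame of crate_in between -0.105 and 0.105 m and y of pick1_center in the frame of crate_in between -0.09 and 0.09 m and z of pick1_center in the frame of crate_in between 0 and 0.09 m and x of pick2_center in the frame of crate_in between -0.105 and 0.105 m and y of pick2_center in the frame of crate_in between -0.09 and 0.09 m and z of pick2_center in the frame of crate_in between 0 and 0.09 m and x of pick3_center in the frame of crate_in between -0.105 and 0.105 m and y of pick3_center in the frame of crate_in between -0.09 and 0.09 m and z of pick3_center in the frame of crate_in between 0 and 0.09 m and x of pick4_center in the frame of crate_in between -0.105 and 0.105 m and y of pick4_center in the frame of crate_in between -0.09 and 0.09 m and z of pick4_center in the frame of crate_in between 0 and 0.09 m), for 0.2 s.
2. the lid is shut on them (all of step 1 and value of joint lid below 0.05 rad), for 0.2 s.
3. the stud is snapped home (value of joint stud above 0.0065 m and value of joint lid below 0.05 rad), for 0.2 s.
4. the tally plunger is pushed fully down (value of joint plunger above 0.017 m), for 0.05 s.
At the end, for the whole second after the job is handed in: All good picks inside the crate, lid shut (below 0.05 rad), stud snapped (over 6.5 mm), plunger sprung back up (within 3 mm), pliers released and at rest, lying flat with both their grip point and pivot over the mat (all of step 1 and all of step 3 and value of joint plunger below 0.003 m and x of pliers_grip in the frame of mat between -0.115 and 0.115 m and y of pliers_grip in the frame of mat between -0.065 and 0.065 m and z of pliers_grip in the frame of mat between 0 and 0.02 m and x of pliers_pivot in the frame of mat between -0.115 and 0.115 m and y of pliers_pivot in the frame of mat between -0.065 and 0.065 m and z of pliers_pivot in the frame of mat between 0 and 0.02 m and angle between pliers_grip's own z axis and vertical below 0.15 rad and linear speed of pliers below 0.02 m/s and value of joint pliers_b below 0.05 rad); the robot touches nothing.
It fails at once if the stud is pressed by fingers or arm instead of the pliers (contact force between stud and the fingers above 2 N or contact force between stud and the arm above 2 N).
It fails at once if the scrap pick is put in the crate or moved more than 60 mm (distance of worn_center from where it was at the start of the episode above 0.06 m).
It fails at once if a bystander is moved more than 60 mm (distance of any of spraycan, tape, greasetin, greasejar, wrench from where it was at the start of the episode above 0.06 m).
Of pick1, pick2, pick3, pick4 only 2 to 4 are there at a start; the rules pass over those that are not, and their reading is None.
At some moment in a run one of pick1, pick2, pick3, pick4, pliers may be knocked a few centimetres aside while the robot is not near it.
It also fails if it takes over 210 s, if anything falls off the work surface, if the arm or the gripper's body presses on something with over 40 N, if the wrist force passes 120 N, or if a joint passes its speed limit or range.

### The arm

A 6-joint arm with a two-finger parallel gripper is mounted at the origin on the work surface. World frame = base frame: x ahead of the robot, y to its left, z up, the work surface at z = 0. Lengths are in m, angles in degrees, forces in N, time in s.
With the tool pointing down it reaches from about 0.4 to 0.825 m from the base axis. Payload 7 kg.
Tool frame: the origin (TCP) lies at the very end of the fingers, on their centre line; the grasp point (between the pads) lies 19 mm behind it (grasp_offset is the x of the grasp point in the tool frame, in m); x points along the fingers, y is the direction in which the jaws open and shut, and the axes are right-handed (so a half turn about x gives the same grasp; the last joint's range is limited). The gripper opens to 88 mm and grips with 3 to 60 N. Pads are 19 mm wide; open, the fingers measure 130 mm over their backs; the gripper's body (78 mm by 193 mm) begins 47 mm behind the grasp point.
Start: joints at [82.111, 20.546, 0.682, 0, -70.136, -16.507], TCP at [0.279, 0.615, 0.205] pointing down, gripper open.
Joint ranges: [-176.03, 176.03], [-82.01, 121.73], [-58.28, 71.71], [-173.87, 95.51], [-174.79, -0.11], [-173.66, 173.66]. Speed limits (degrees/s): [136.94, 136.94, 172.46, 180, 180, 180].

### API

Orientations are given as [roll, pitch, yaw] about the fixed x, y, z axes, in that order (R = Rz(yaw) Ry(pitch) Rx(roll)).
In Python, from plant import get_obs, snapshot, close_job, grasp_offset gives the robot as it stands.
- The arm moves only by the tool carry_out, never from a script. Its argument "series" is a list that holds one entry, the list of rows, each a list of 6 numbers: the shift along the tool's x, y, z in mm, then the turn, a rotation vector about the tool's x, y, z in degrees. A call has 1 to 10 rows; each row is the pose to reach, as a shift and turn from the pose commanded when the call began, along the tool's axes at that moment; what a row does not reach only later rows make up. A row lasts 1/8 s, in which the tool goes at most 62.5 mm and 10.7 degrees, less where a joint would pass 70% of its speed; a pose out of reach is approached as far as the arm can. A call with a gripper value outside its range is refused whole. "hand" is the gripper's target within -1 to 1 (shut at 1, half-way at 0, fully open at -1), set as the call begins (left out, the last holds). The fingers move at their own pace and stop on an object; the grip force is fixed at half the most. Time passes only in rows, so rows that repeat a pose let the fingers close. It gives the time, the measured TCP pose, the force and the opening at its end, in the units of the state.
- get_obs(): the state, without advancing time (a new reading comes with each control period).
- snapshot(name): name is "side" or "top" or "wrist"; returns a dict with "color" (420x560x3 uint8, red, green, blue), "fx", "fy", "cx", "cy" (pixels), "dist_coeffs" ([k1, k2, p1, p2, k3] as OpenCV has them; the pictures are not rectified), "eye" and "attitude" of the camera in the world. Camera axes: x right, y down, z forward; pixel columns grow to the right and rows downward; lengths in m; the calibration is good to about 2 mm. A picture is of the moment at which its call begins. There is no depth.
- close_job(): hands the job in, once; it reports no verdict.
The state is a dict: "clock": time; "joint_pos": joint angles; "qvel": joint speeds; "tau": joint torques, N m; "tool_pos": TCP position; "orientation": TCP orientation; "force": force on the tool from outside, world axes, zero at the start; "moment": the same for the moment, N m; "opening": finger opening in m.
Only numpy, scipy, OpenCV 4.12 (cv2) and the standard library are available. Lean on these libraries where they do the work, as an engineer would, in place of code of your own. Each camera call takes 0.05 s, during which the arm holds its last target.

## Working session

There is one attempt and no reset: what is moved stays moved. The work goes in short steps, Python scripts to look and compute and a tool call to move; the robot and the scene stay as the last step left them, time stands still between calls to the robot, and variables do not carry over. Pictures are saved under pics/ and viewed, and the job is handed in when it is done.

Besides the shell and the picture viewer there is one more tool, called after "Request:" in YAML: its name, and indented under it one key for each argument. carry_out: Moves the arm, as the interface text tells. Its arguments: {"type":"object","properties":{"series":{"type":"array","items":{"type":"array","items":{"type":"array","items":{"type":"number"}}}},"hand":{"type":"number"}},"required":["series"]}

```bash
ls; mkdir -p pics
cat > h.py <<'E'
import numpy as np, cv2
from plant import get_obs, snapshot, close_job, grasp_offset
from scipy.spatial.transform import Rotation as R
def snap(n,f):
    s=snapshot(n); cv2.imwrite('pics/'+f,cv2.cvtColor(s['color'],cv2.COLOR_RGB2BGR)); return s
E
python3 - <<'E'
from h import *
print(get_obs(), grasp_offset)
for n in ['side','top','wrist']:
    s=snap(n,n+'0.png'); print({k:v for k,v in s.items() if k!='color'})
E
```

```text
pics
{'clock': 0.0, 'joint_pos': array([ 8.21091243e+01,  2.05922295e+01,  6.30694766e-01, -2.26654904e-02,
       -7.01361817e+01, -1.65074927e+01]), 'qvel': array([-0.03592743, -0.06746424,  0.0807147 ,  0.08993785,  0.04356888,
       -0.08796435]), 'tau': array([-7.85475295e-04, -5.82718956e+01,  2.93055832e+01,  6.99716449e+00,
        6.88796034e-03, -1.61645589e-04]), 'tool_pos': array([0.27861041, 0.61419735, 0.20358238]), 'orientation': array([  94.20869094,   89.89998681, -110.19739698]), 'force': array([-0.07762104,  0.00609428,  0.97152784]), 'moment': array([-0.00847442, -0.02926896, -0.01480724]), 'opening': 0.0875349673504837} -0.0188
{'fx': 484.57041652835096, 'fy': 484.57041652835096, 'cx': 278.2046443473778, 'cy': 204.8839153253653, 'dist_coeffs': array([0.00915311, 0.        , 0.        , 0.        , 0.        ]), 'eye': array([ 0.40111769, -1.08689617,  0.75758844]), 'attitude': array([-122.18959267,   -0.93735522,   -6.17126737])}
{'fx': 481.5453565594062, 'fy': 481.5453565594062, 'cx': 283.26042957243027, 'cy': 209.64886381597265, 'dist_coeffs': array([-0.16427154,  0.        ,  0.        ,  0.        ,  0.        ]), 'eye': array([ 0.34442006, -0.01379439,  1.35842348]), 'attitude': array([-171.71743927,    0.51478535,  -91.19700505])}
{'fx': 362.7353992349316, 'fy': 362.7353992349316, 'cx': 282.8018945966581, 'cy': 206.20912762695463, 'dist_coeffs': array([0.00049906, 0.        , 0.        , 0.        , 0.        ]), 'eye': array([0.34510716, 0.58513254, 0.38372991]), 'attitude': array([ 1.64583618e+02, -7.87761891e-02, -1.14429287e+02])}
```

View pics/top0.png

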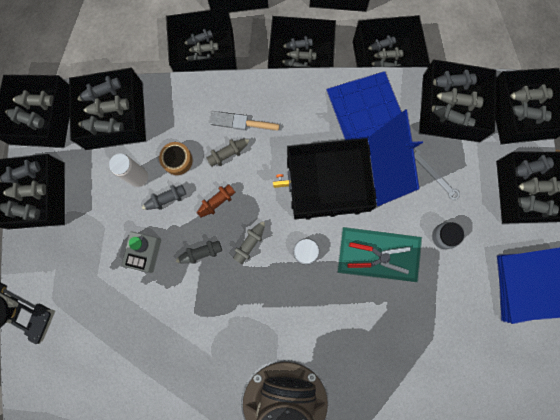

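View pics/side0.png

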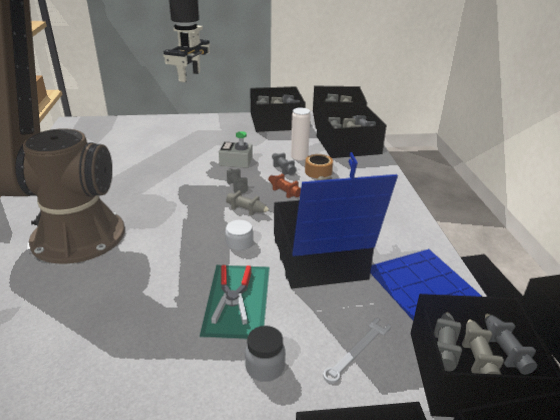

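View pics/wrist0.png

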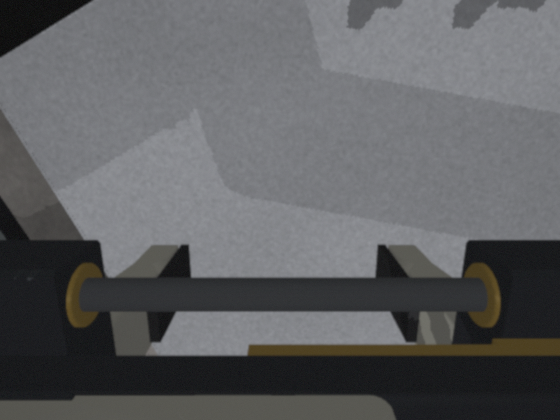

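The top view shows the crate (330,178) with its open lid to the right, four grey picks near (228,152), (165,195), (200,250) and (250,240), and the rusty one at (215,200). The pliers lie on the mat at (380,255), and the plunger is at (135,242). The side view shows the same layout. Next I'll zoom in and measure.

```bash
cat >> h.py <<'E'
def cam(s):
    K=np.array([[s['fx'],0,s['cx']],[0,s['fy'],s['cy']],[0,0,1.]])
    return K,np.array(s['dist_coeffs']),np.array(s['eye']),R.from_euler('xyz',s['attitude'],degrees=True).as_matrix()
def ray(s,uv):
    K,d,e,A=cam(s); p=cv2.undistortPoints(np.array(uv,float).reshape(-1,1,2),K,d).reshape(-1,2)
    v=np.c_[p,np.ones(len(p))]@A.T; return e,v/np.linalg.norm(v,axis=1)[:,None]
def onz(s,uv,z):
    e,v=ray(s,uv); return e+v*((z-e[2])/v[:,2])[:,None]
def proj(s,X):
    K,d,e,A=cam(s); Xc=(np.array(X,float).reshape(-1,3)-e)@A
    return cv2.projectPoints(Xc,np.zeros(3),np.zeros(3),K,d)[0].reshape(-1,2)
def tri(s1,uv1,s2,uv2):
    e1,v1=ray(s1,[uv1]);e2,v2=ray(s2,[uv2]);v1=v1[0];v2=v2[0]
    t=np.linalg.lstsq(np.c_[v1,-v2],e2-e1,rcond=None)[0]
    a=e1+t[0]*v1;b=e2+t[1]*v2; return (a+b)/2,np.linalg.norm(a-b)
def crop(s,f,u0,v0,u1,v1,k):
    c=cv2.cvtColor(s['color'],cv2.COLOR_RGB2BGR)[v0:v1,u0:u1]
    c=cv2.resize(c,None,fx=k,fy=k,interpolation=cv2.INTER_CUBIC)
    for u in range((u0+9)//10*10,u1,10):
        L=14 if u%50==0 else 6; cv2.line(c,(int((u-u0)*k),0),(int((u-u0)*k),L),(0,255,255),1)
    for v in range((v0+9)//10*10,v1,10):
        L=14 if v%50==0 else 6; cv2.line(c,(0,int((v-v0)*k)),(L,int((v-v0)*k)),(0,255,255),1)
    cv2.imwrite('pics/'+f,c)
E
python3 - <<'E'
from h import *
s=snapshot('top'); 
crop(s,'t1.png',100,120,280,290,4)
crop(s,'t2.png',260,120,440,290,4)
E
```

```text
(no output)
```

View pics/t1.png

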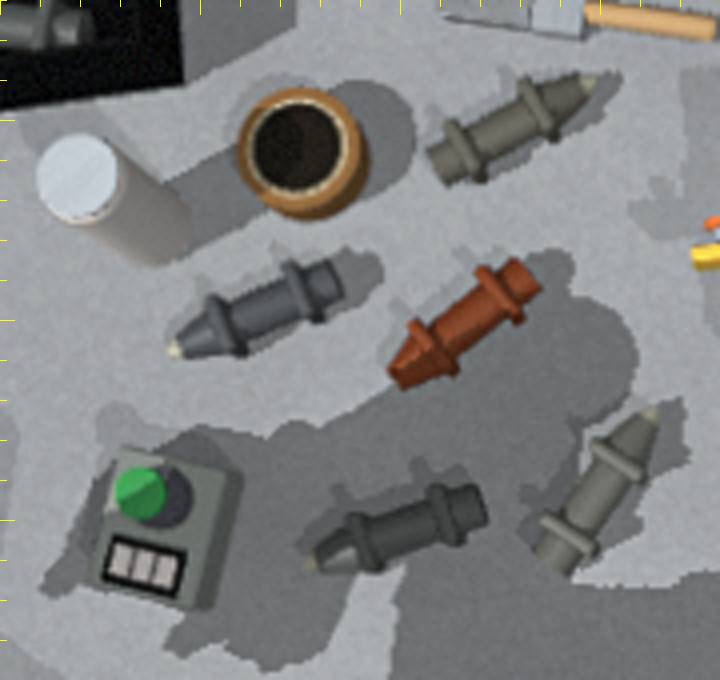

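View pics/t2.png

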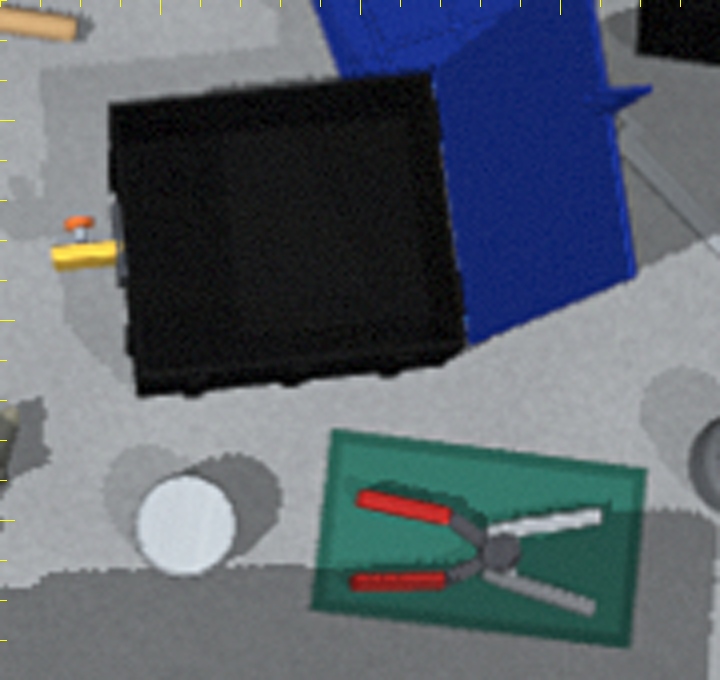

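```bash
cat >> h.py <<'E'
def blobs(s,lo,hi,box,amin=30):
    hsv=cv2.cvtColor(s['color'],cv2.COLOR_RGB2HSV); m=cv2.inRange(hsv,np.array(lo),np.array(hi))
    b=np.zeros_like(m); u0,v0,u1,v1=box; b[v0:v1,u0:u1]=m[v0:v1,u0:u1]
    c,_=cv2.findContours(b,cv2.RETR_EXTERNAL,cv2.CHAIN_APPROX_NONE)
    return sorted([k for k in c if cv2.contourArea(k)>=amin],key=cv2.contourArea,reverse=True)
def cen(c):
    m=cv2.moments(c); return [m['m10']/m['m00'],m['m01']/m['m00']]
E
python3 - <<'E'
from h import *
s=snapshot('top'); o=lambda x,y,a=100,b=120:[a+x/4-.375,b+y/4-.375]
np.set_printoptions(precision=4,suppress=True)
P={'A':[(465,150),(538,108)],'B':[(225,325),(302,292)],'C':[(368,543),(445,514)],'D':[(570,536),(618,462)],'worn':[(430,348),(505,295)]}
# (order irrelevant) tips
T={'A':(590,82),'B':(175,350),'C':(312,562),'D':(652,412),'worn':(398,378)}
for k,v in P.items():
    w=onz(s,[o(*p) for p in v],.022); t=onz(s,[o(*T[k])],.022)[0]
    c=w.mean(0); d=t-c; print(k,c,'sep',np.linalg.norm(w[0]-w[1]),'tip d',np.linalg.norm(d),'yaw',np.degrees(np.arctan2(d[1],d[0])), 'yawcollar',np.degrees(np.arctan2(*(w[1]-w[0])[[1,0]])))
q=lambda x,y:o(x,y,260,120)
r=onz(s,[q(110,103),q(138,385),q(465,348),q(432,72)],.1); print('rim',r,[np.linalg.norm(r[i]-r[(i+1)%4]) for i in range(4)])
print('mat',onz(s,[q(332,429),q(647,468),q(630,647),q(310,608)],.001))
print('handles',onz(s,[q(405,507),q(398,581)],.025),'pivot',onz(s,[q(500,551)],.025),'jaw tips',onz(s,[q(600,517),q(593,607)],.02))
g=blobs(s,(50,100,60),(75,255,255),(125,230,145,255),20); print([ (cen(c),cv2.contourArea(c)) for c in g]); print('plunger',onz(s,[cen(g[0])],.107))
print('stud',onz(s,[q(79,222)],.085),'ear',onz(s,[q(52,258),q(116,254)],.102))
E
```

```text
A [0.7106 0.1579 0.022 ] sep 0.060464698257327566 tip d 0.07205826993985208 yaw -62.5493205909861 yawcollar -60.597377011024825
B [0.5838 0.3291 0.022 ] sep 0.060103195912540756 tip d 0.07023986689578209 yaw 113.90181210625067 yawcollar -68.0162195628591
C [0.4256 0.2255 0.022 ] sep 0.05768802310449485 tip d 0.07052606919173705 yaw 108.49090928027135 yawcollar -70.4002547603074
D [0.4438 0.0939 0.022 ] sep 0.061259181782272284 tip d 0.07285849497542839 yaw -34.52783272869074 yawcollar -33.81017103831264
worn [0.5709 0.1822 0.022 ] sep 0.0647884037176511 tip d 0.06311393386999789 yaw 128.44259176742867 yawcollar -55.47657342672207
rim [[ 0.703  -0.0204  0.1   ]
 [ 0.5106 -0.0346  0.1   ]
 [ 0.5305 -0.2523  0.1   ]
 [ 0.7206 -0.2399  0.1   ]] [np.float64(0.1929155448991521), np.float64(0.2186402449122325), np.float64(0.1905865671075037), np.float64(0.22016579140276235)]
mat [[ 0.4891 -0.1732  0.001 ]
 [ 0.4556 -0.3989  0.001 ]
 [ 0.3289 -0.3799  0.001 ]
 [ 0.3631 -0.1532  0.001 ]]
handles [[ 0.4309 -0.2193  0.025 ]
 [ 0.3798 -0.2124  0.025 ]] pivot [[ 0.3985 -0.2846  0.025 ]] jaw tips [[ 0.4205 -0.3578  0.02  ]
 [ 0.3578 -0.3498  0.02  ]]
[([135.04166666666666, 242.85833333333332], 120.0)]
plunger [[0.4465 0.3885 0.107 ]]
stud [[0.6245 0.0023 0.085 ]] ear [[ 0.5967  0.0205  0.102 ]
 [ 0.5985 -0.0221  0.102 ]]
```

```bash
cat >> h.py <<'E'
np.set_printoptions(precision=4,suppress=True)
def Rdown(phi):
    c,s_=np.cos(np.radians(phi)),np.sin(np.radians(phi)); x=np.array([0,0,-1.]);y=np.array([c,s_,0]); return np.c_[x,y,np.cross(x,y)]
def pose():
    o=get_obs(); return np.array(o['tool_pos']),R.from_euler('xyz',o['orientation'],degrees=True).as_matrix(),o
def rel(p,Rt):
    p0,R0,o=pose(); d=R0.T@(np.array(p)-p0)*1000; r=R.from_matrix(R0.T@Rt).as_rotvec(degrees=True)
    return np.round(np.r_[d,r],1).tolist()
def go(*wps):
    for p,phi in wps:
        r=rel(p,Rdown(phi)); p0=pose()[0]; print(r, 'rows>=%.1f'%max(np.linalg.norm(r[:3])/62.5,np.linalg.norm(r[3:])/10.7))
E
python3 - <<'E'
from h import *
p,A,o=pose(); print(p,A); phi=np.degrees(np.arctan2(A[1,1],A[0,1]));print('phi',phi,o['joint_pos'])
K,d,e,C=cam(snapshot('wrist')); print('cam in tool',A.T@(e-p), 'camaxes in tool',A.T@C)
E
```

```text
[0.2787 0.6145 0.2041] [[-0.0003 -0.4131 -0.9107]
 [-0.0008 -0.9107  0.4131]
 [-1.      0.0008 -0.0001]]
phi -114.39846597012644 [ 82.1121  20.5687   0.6596  -0.0089 -70.1371 -16.5075]
cam in tool [-0.18   -0.0007 -0.0726] camaxes in tool [[ 0.0002 -0.266   0.964 ]
 [ 1.     -0.0004 -0.0003]
 [ 0.0005  0.964   0.266 ]]
```

Run:
```python
from h import *
s=snapshot('top'); o=lambda x,y,a=100,b=120:[a+x/4-.375,b+y/4-.375]
print('can',onz(s,[o(78,178)],.17),'tape',onz(s,[o(300,148)],.045))
go(((.4438,.0939,.12),-124.2),((.4438,.0939,.005),-124.2))
```

```text
can [[0.6463 0.4164 0.17  ]] tape [[0.6947 0.299  0.045 ]]
[84.5, 406.0, -365.4, 9.8, -0.0, -0.0] rows>=8.8
[199.5, 406.0, -365.4, 9.8, -0.0, -0.0] rows>=9.3
```

Request:
carry_out:
  series:
    - [[0,406,-365.4,9.8,0,0],[0,406,-365.4,9.8,0,0],[0,406,-365.4,9.8,0,0],[0,406,-365.4,9.8,0,0],[0,406,-365.4,9.8,0,0],[0,406,-365.4,9.8,0,0],[0,406,-365.4,9.8,0,0],[0,406,-365.4,9.8,0,0],[0,406,-365.4,9.8,0,0],[40,406,-365.4,9.8,0,0]]
  hand: -1

```text
clock: 1.6
tool_pos: [0.4464, 0.0925, 0.1667]
orientation: [-117.5, 89.6, 28.1]
force: [-0.7, 0.5, -0.9]
opening: 0.0879
```

Run:
```python
from h import *
s=snapshot('top'); crop(s,'t3.png',100,120,280,290,4)
snap('wrist','w1.png'); print(pose()[0])
```

```text
[0.4417 0.092  0.1617]
```

View pics/t3.png

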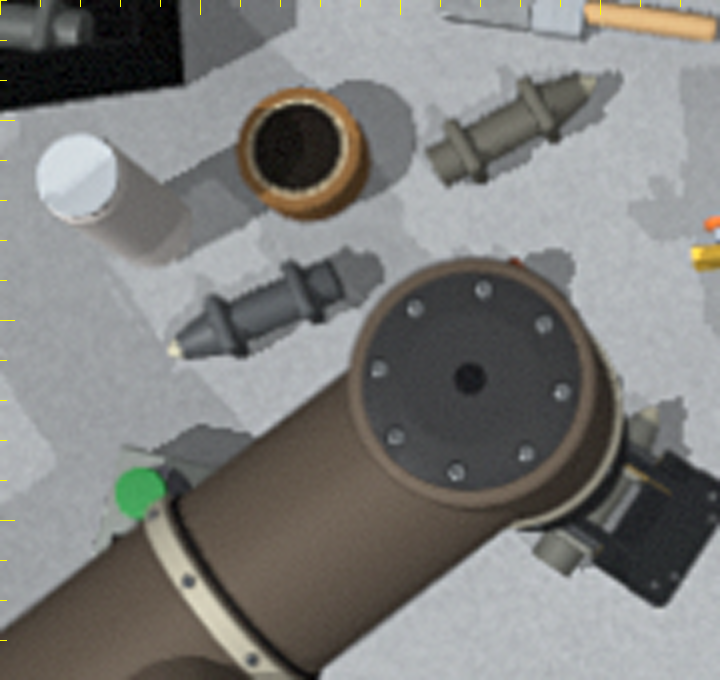

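View pics/w1.png

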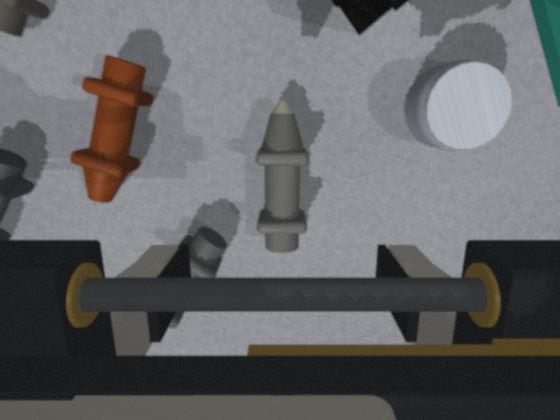

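The wrist view shows pick D straight ahead, with its collars at (282,157) and (282,222). The scrap pick is at left and the tin at right.

Run:
```python
from h import *
s=snapshot('wrist'); w=onz(s,[(282,157),(282,222)],.022); d=w[0]-w[1]; print(w,w.mean(0),np.linalg.norm(d),np.degrees(np.arctan2(d[1],d[0])))
p,A,o=pose();print(p,np.degrees(np.arctan2(A[1,1],A[0,1])),A[:,0],o['joint_pos'])
c=w.mean(0)
go(((c[0],c[1],.004),-124.2))
```

```text
[[0.466  0.0764 0.022 ]
 [0.4163 0.1105 0.022 ]] [0.4411 0.0934 0.022 ] 0.060184507235569416 -34.422140169332536
[0.4428 0.0929 0.1636] -124.25333396579477 [-0.0029 -0.002  -1.    ] [ 36.921    1.1958 -29.485   -0.0094 -59.5238  18.8303]
[159.7, -0.1, 1.5, -0.1, 0.1, -0.2] rows>=2.6
```

Request:
carry_out:
  series:
    - [[60,0,1,0,0,0],[110,0,1,0,0,0],[140,0,1,0,0,0],[159,0,1,0,0,0],[159,0,1,0,0,0],[159,0,1,0,0,0]]

```text
clock: 2.5
tool_pos: [0.4441, 0.0957, 0.0069]
orientation: [-119.5, 89.9, 26.4]
force: [-0.3, 0.4, -0.0]
opening: 0.0878
```

Request:
carry_out:
  series:
    - [[0,0,0,0,0,0],[0,0,0,0,0,0],[0,0,0,0,0,0],[0,0,0,0,0,0],[0,0,0,0,0,0],[0,0,0,0,0,0]]
  hand: 1

```text
clock: 3.25
tool_pos: [0.443, 0.0945, 0.0055]
orientation: [71.3, 90.0, -142.9]
force: [-0.4, -0.5, -0.6]
opening: 0.0333
```

```bash
cat >> h.py <<'E'
CC=np.array([.6162,-.1368]);XH=np.array([.0852,-.9964]);YH=np.array([.9964,.0852])
def cr(x,y,z): return np.r_[CC+x*XH+y*YH,z]
E
python3 - <<'E'
from h import *
a=cr(-.025,-.060,.17);b=a.copy();b[2]=.042
go((a,-175.1),(b,-175.1))
E
```

```text
[-164.5, 112.4, -210.9, 50.9, -0.0, -0.0] rows>=4.8
[-36.5, 112.4, -210.9, 50.9, -0.0, -0.0] rows>=4.8
```

Request:
carry_out:
  series:
    - [[-60,0,0,0,0,0],[-120,0,0,0,0,0],[-164,28,-52,10,0,0],[-164,56,-105,20,0,0],[-164,84,-158,30,0,0],[-164,112,-211,40,0,0],[-164,112,-211,51,0,0],[-164,112,-211,51,0,0],[-164,112,-211,51,0,0]]

```text
clock: 4.38
tool_pos: [0.5544, -0.1161, 0.1695]
orientation: [72.6, 90.0, 167.7]
force: [0.2, 0.3, -0.3]
opening: 0.0004
```

Run:
```python
from h import *
s=snapshot('top'); crop(s,'t4.png',260,120,440,290,4)
snap('side','s4.png'); print(pose()[0], pose()[2]['joint_pos'],pose()[2]['opening'])
b=cr(-.025,-.060,.042);go((b,-175.1))
```

```text
[ 0.5545 -0.1158  0.1698] [  7.9915  11.8533 -16.155   -0.0014 -61.9693  -2.9513] 0.0002619689333268621
[127.8, 0.4, -1.2, 0.1, 0.0, 0.0] rows>=2.0
```

View pics/t4.png

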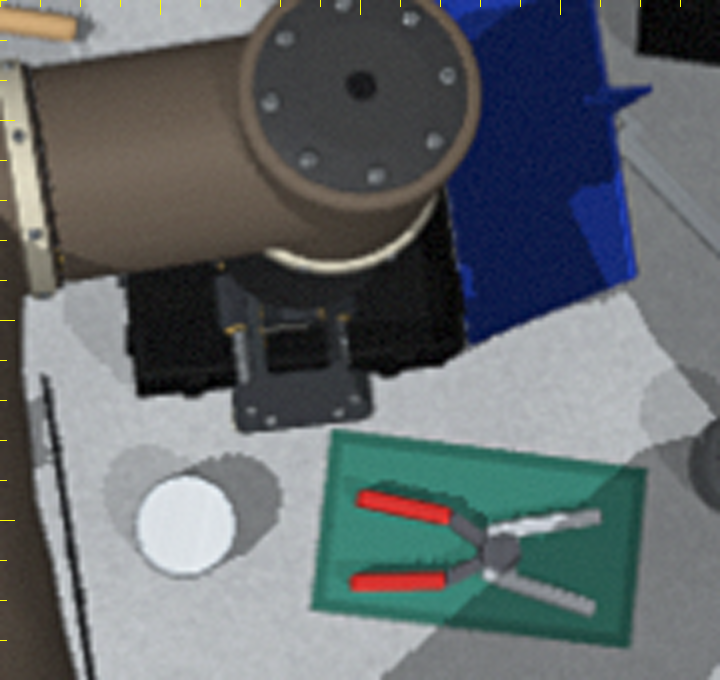

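View pics/s4.png

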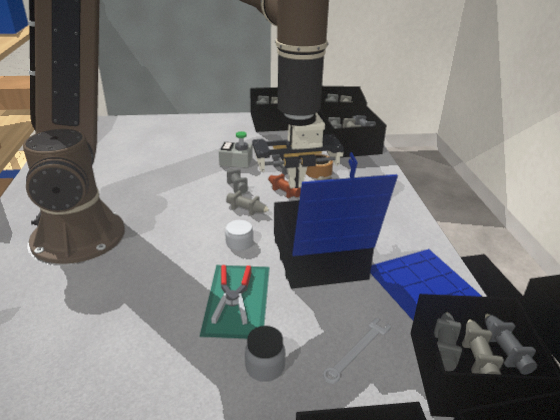

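The grip was lost: opening is 0, and the side view still shows the pick on the bench near (245,203). I'll go back, look, and lift more gently.

Run:
```python
from h import *
go(((.4438,.0939,.17),-124.2))
```

```text
[-0.2, 91.9, 218.6, -50.8, -0.0, 0.0] rows>=4.7
```

Request:
carry_out:
  series:
    - [[0,18,44,-10,0,0],[0,37,87,-20,0,0],[0,55,131,-30,0,0],[0,74,175,-40,0,0],[0,92,219,-51,0,0],[0,92,219,-51,0,0],[0,92,219,-51,0,0]]
  hand: -1

```text
clock: 5.35
tool_pos: [0.4445, 0.0945, 0.1699]
orientation: [-115.3, 90.0, 30.7]
force: [0.3, -0.5, -0.3]
opening: 0.0649
```

Run:
```python
from h import *
snap('wrist','w5.png'); print(pose()[0])
```

```text
[0.4446 0.094  0.1698]
```

View pics/w5.png

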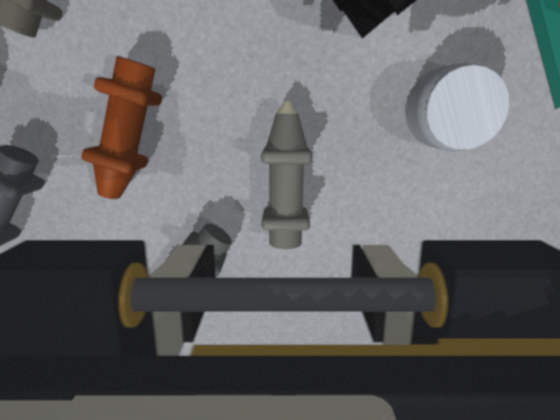

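The pick is still in place (shank at (286,188)). The fingers travel about 75 mm/s, so they hadn't finished closing before I lifted. I'll wait longer this time.

Run:
```python
from h import *
s=snapshot('wrist'); w=onz(s,[(286.5,156),(286,219)],.022); d=w[0]-w[1]; print(w.mean(0),np.linalg.norm(d),np.degrees(np.arctan2(d[1],d[0])))
c=w.mean(0)
go(((c[0],c[1],.003),np.degrees(np.arctan2(d[1],d[0]))-90))
```

```text
[0.4428 0.0925 0.022 ] 0.0595855715064963 -34.495279434436725
[166.7, 2.0, 1.0, 0.3, -0.0, 0.0] rows>=2.7
```

Request:
carry_out:
  series:
    - [[55,2,1,0,0,0],[105,2,1,0,0,0],[145,2,1,0,0,0],[166,2,1,0,0,0],[166,2,1,0,0,0],[166,2,1,0,0,0]]
  hand: -0.6

```text
clock: 6.2
tool_pos: [0.4434, 0.0926, 0.0042]
orientation: [-126.3, 90.0, 19.4]
force: [-0.4, -0.3, 0.2]
opening: 0.0703
```

Request:
carry_out:
  series:
    - [[0,0,0,0,0,0],[0,0,0,0,0,0],[0,0,0,0,0,0],[0,0,0,0,0,0],[0,0,0,0,0,0],[0,0,0,0,0,0],[0,0,0,0,0,0],[-4,0,0,0,0,0],[-20,0,0,0,0,0],[-45,0,0,0,0,0]]
  hand: 1

```text
clock: 7.45
tool_pos: [0.4417, 0.0922, 0.0483]
orientation: [64.8, 89.8, -149.4]
force: [0.1, 0.6, -2.8]
opening: 0.0293
```

Run:
```python
from h import *
a=cr(-.025,-.060,.17);b=a.copy();b[2]=.042
go((a,-175.1),(b,-175.1))
```

```text
[-121.7, 110.0, -210.6, 50.9, -0.0, -0.2] rows>=4.8
[6.3, 109.6, -210.8, 50.9, -0.0, -0.2] rows>=4.8
```

Request:
carry_out:
  series:
    - [[-50,0,0,0,0,0],[-100,10,-20,5,0,0],[-122,35,-65,15,0,0],[-122,60,-115,25,0,0],[-122,85,-165,35,0,0],[-122,105,-200,45,0,0],[-122,110,-211,51,0,0],[-122,110,-211,51,0,0],[-80,110,-211,51,0,0],[-50,110,-211,51,0,0]]

```text
clock: 8.7
tool_pos: [0.5542, -0.116, 0.0972]
orientation: [55.3, 89.9, 150.2]
force: [-0.3, 0.1, -2.5]
opening: 0.0294
```

Request:
carry_out:
  series:
    - [[25,0,0,0,0,0],[45,0,0,0,0,0],[56,0,0,0,0,0],[56,0,0,0,0,0],[56,0,0,0,0,0]]

```text
clock: 9.32
tool_pos: [0.5576, -0.1157, 0.0432]
orientation: [-90.8, 89.8, 4.2]
force: [5.7, 0.8, -5.8]
opening: 0.0293
```

Run:
```python
from h import *
s=snapshot('top'); crop(s,'t6.png',260,120,440,290,4)
snap('wrist','w6.png'); print(pose()[0],pose()[2]['force'],pose()[2]['opening'])
```

```text
[ 0.5576 -0.1157  0.0433] [ 6.0214  0.2172 -5.4025] 0.029237858443554633
```

View pics/w6.png

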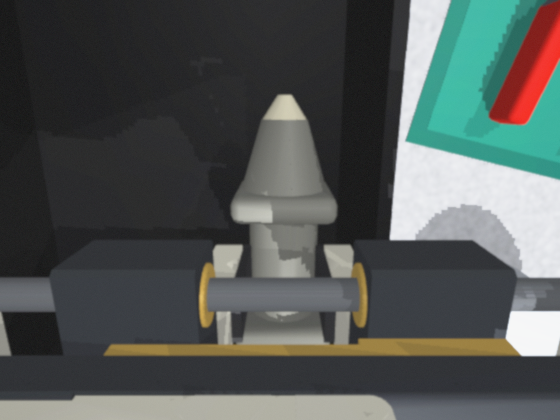

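The fingers' outer side is touching the near wall (6 N). I'll shift 11 mm inward and then release.

Request:
carry_out:
  series:
    - [[0,-6,0,0,0,0],[0,-11,0,0,0,0],[0,-11,0,0,0,0]]

```text
clock: 9.8
tool_pos: [0.5664, -0.1157, 0.0424]
orientation: [89.9, 90.0, -175.2]
force: [-0.1, 0.2, -3.0]
opening: 0.0296
```

Request:
carry_out:
  series:
    - [[0,0,0,0,0,0],[0,0,0,0,0,0],[0,0,0,0,0,0],[-10,0,0,0,0,0],[-60,0,0,0,0,0],[-110,0,0,0,0,0],[-140,0,0,0,0,0]]
  hand: 0

```text
clock: 10.68
tool_pos: [0.5673, -0.116, 0.1864]
orientation: [-95.9, 89.8, -1.0]
force: [1.8, -0.0, -1.0]
opening: 0.0435
```

Run:
```python
from h import *
snap('wrist','w7.png'); print(pose()[0],pose()[2]['force'],pose()[2]['opening'])
go(((.4256,.2255,.18),-161.))
```

```text
[ 0.569  -0.1163  0.19  ] [ 2.4839 -0.6879  4.8932] 0.04365713759256106
[8.5, 114.0, 352.7, -14.1, -0.1, 0.5] rows>=5.9
```

View pics/w7.png

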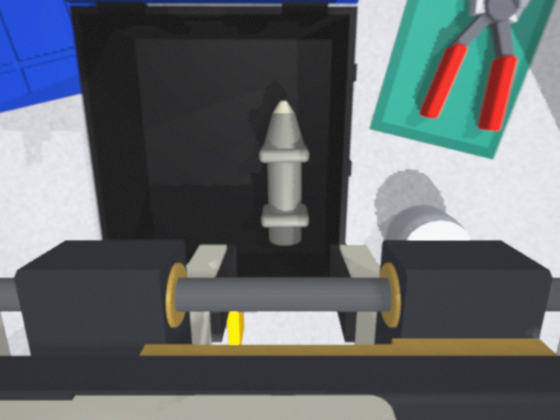

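Pick D lies flat in the crate near the near wall (wrist view (285,185)). Pick C is next.

Request:
carry_out:
  series:
    - [[8,19,59,-3,0,0],[8,38,118,-6,0,0],[8,57,176,-9,0,0],[8,76,235,-12,0,0],[8,95,294,-14,0,0],[8,114,353,-14,0,0],[8,114,353,-14,0,0],[8,114,353,-14,0,0]]
  hand: -0.6

```text
clock: 11.72
tool_pos: [0.423, 0.2265, 0.1749]
orientation: [-72.6, 90.0, 36.2]
force: [0.7, -0.3, 0.4]
opening: 0.0701
```

Run:
```python
from h import *
s=snapshot('wrist'); crop(s,'w8.png',180,20,380,260,2.5);print(pose()[0])
```

```text
[0.4232 0.2259 0.1748]
```

View pics/w8.png

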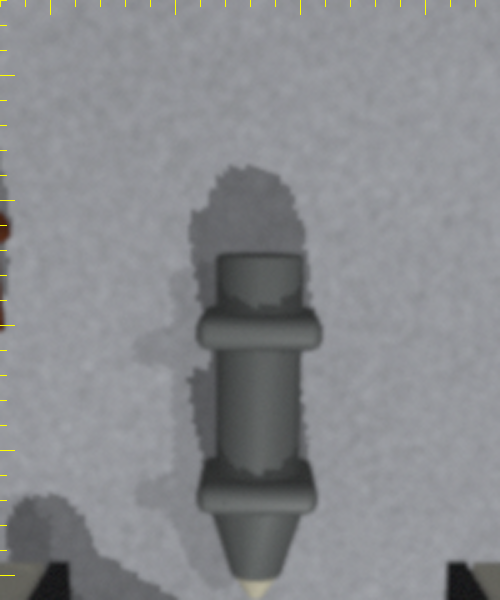

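Pick C's collars are at full-image pixels (284,152) and (283,216).

```bash
cat >> h.py <<'E'
def pk(uv1,uv2,z=.003):
    s=snapshot('wrist'); w=onz(s,[uv1,uv2],.022); d=w[0]-w[1]; c=w.mean(0); a=np.degrees(np.arctan2(d[1],d[0]))
    print(c,'sep',np.linalg.norm(d),'yaw',a); go((np.r_[c[:2],z],a-90))
E
python3 - <<'E'
from h import *
pk((284,152),(283.2,216))
E
```

```text
[0.424  0.2253 0.022 ] sep 0.06114560227287749 yaw -71.89854424778635
[171.7, -0.5, -0.4, 0.6, -0.0, 0.0] rows>=2.7
```

Request:
carry_out:
  series:
    - [[60,0,0,0,0,0],[115,0,0,0,0,0],[150,0,0,0,0,0],[171,0,0,0,0,0],[171,0,0,0,0,0]]
  hand: -0.6

```text
clock: 12.45
tool_pos: [0.4229, 0.2241, 0.0023]
orientation: [122.4, 89.8, -129.0]
force: [0.2, 0.3, 0.0]
opening: 0.0702
```

Request:
carry_out:
  series:
    - [[0,0,0,0,0,0],[0,0,0,0,0,0],[0,0,0,0,0,0],[0,0,0,0,0,0],[0,0,0,0,0,0],[0,0,0,0,0,0],[0,0,0,0,0,0],[-4,0,0,0,0,0],[-20,0,0,0,0,0],[-50,0,0,0,0,0]]
  hand: 1

```text
clock: 13.7
tool_pos: [0.422, 0.2251, 0.0528]
orientation: [117.0, 89.8, -134.2]
force: [0.2, 0.5, -3.7]
opening: 0.0296
```

Run:
```python
from h import *
a=cr(-.025,.048,.19);b=a.copy();b[2]=.042
go((a,-175.1),(b,-175.1)); print(pose()[2]['opening'])
```

```text
[-136.9, -119.5, -392.7, 13.9, -0.1, -0.2] rows>=6.9
[11.1, -120.0, -392.4, 13.9, -0.1, -0.2] rows>=6.6
0.029612137301697074
```

Request:
carry_out:
  series:
    - [[-60,0,0,0,0,0],[-115,-10,-25,2,0,0],[-137,-27,-85,4,0,0],[-137,-45,-145,6,0,0],[-137,-62,-205,8,0,0],[-137,-80,-262,10,0,0],[-137,-97,-320,12,0,0],[-137,-115,-375,14,0,0],[-137,-120,-393,14,0,0],[-137,-120,-393,14,0,0]]

```text
clock: 14.95
tool_pos: [0.663, -0.1082, 0.1888]
orientation: [83.8, 89.8, 178.5]
force: [-0.4, -0.5, -3.3]
opening: 0.0289
```

Request:
carry_out:
  series:
    - [[50,0,0,0,0,0],[95,0,0,0,0,0],[130,0,0,0,0,0],[146,0,0,0,0,0],[146,0,0,0,0,0]]

```text
clock: 15.58
tool_pos: [0.6627, -0.1064, 0.044]
orientation: [92.3, 89.9, -172.9]
force: [0.0, 1.3, -2.8]
opening: 0.0288
```

Request:
carry_out:
  series:
    - [[0,0,0,0,0,0],[0,0,0,0,0,0],[0,0,0,0,0,0],[-10,0,0,0,0,0],[-60,0,0,0,0,0],[-110,0,0,0,0,0],[-145,0,0,0,0,0],[-145,0,0,0,0,0]]
  hand: 0

```text
clock: 16.58
tool_pos: [0.6657, -0.1072, 0.1946]
orientation: [-94.7, 89.6, 0.1]
force: [0.4, -0.2, -0.4]
opening: 0.0441
```

Run:
```python
from h import *
snap('wrist','w9.png'); print(pose()[0],pose()[2]['force'],pose()[2]['opening'])
go(((.7106,.1579,.17),-151.2))
```

```text
[ 0.6644 -0.107   0.1921] [-0.034   0.183  -0.1089] 0.04393152681185404
[22.4, -68.1, 260.1, -24.0, -0.0, 0.2] rows>=4.3
```

View pics/w9.png

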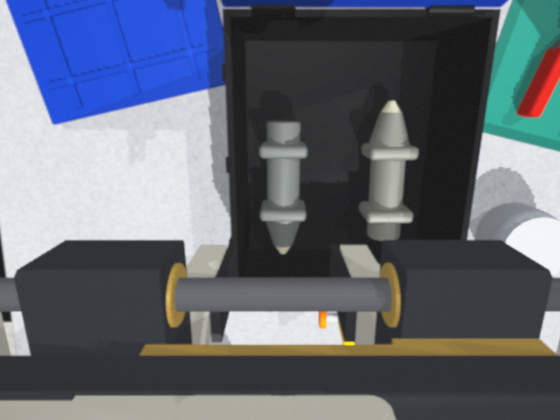

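C and D lie parallel in the crate with a gap of about 50 mm between their collars (pixels 308 to 362). Pick A is next.

Request:
carry_out:
  series:
    - [[5,-14,52,-5,0,0],[10,-28,104,-10,0,0],[15,-42,156,-15,0,0],[22,-56,208,-20,0,0],[22,-68,260,-24,0,0],[22,-68,260,-24,0,0],[22,-68,260,-24,0,0]]
  hand: -0.6

```text
clock: 17.5
tool_pos: [0.7088, 0.1578, 0.1664]
orientation: [86.4, 89.9, -154.8]
force: [0.3, -0.2, -0.1]
opening: 0.07
```

Run:
```python
from h import *
s=snapshot('wrist'); crop(s,'w10.png',180,20,380,260,2.5);print(pose()[0]); 
w=onz(snapshot('wrist'),[(284,186)],.022)
```

```text
[0.709  0.1571 0.1669]
```

View pics/w10.png

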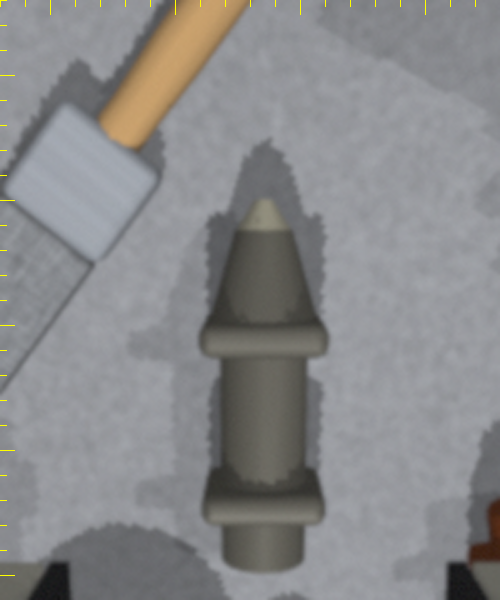

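Run:
```python
from h import *
pk((285.7,155.8),(285,220))
```

```text
[0.7075 0.157  0.022 ] sep 0.06028977175256738 yaw -61.79981341434092
[164.5, 1.2, 1.2, 0.5, 0.0, -0.0] rows>=2.6
```

Request:
carry_out:
  series:
    - [[55,1,1,0,0,0],[110,1,1,0,0,0],[145,1,1,0,0,0],[164,1,1,0,0,0],[164,1,1,0,0,0]]
  hand: -0.6

```text
clock: 18.27
tool_pos: [0.7077, 0.1572, 0.0027]
orientation: [90.7, 89.9, -150.6]
force: [0.2, 0.1, 1.0]
opening: 0.0699
```

Request:
carry_out:
  series:
    - [[0,0,0,0,0,0],[0,0,0,0,0,0],[0,0,0,0,0,0],[0,0,0,0,0,0],[0,0,0,0,0,0],[0,0,0,0,0,0],[0,0,0,0,0,0],[-4,0,0,0,0,0],[-20,0,0,0,0,0],[-50,0,0,0,0,0]]
  hand: 1

```text
clock: 19.52
tool_pos: [0.7073, 0.1579, 0.0531]
orientation: [83.4, 89.9, -157.8]
force: [0.1, 0.8, -1.9]
opening: 0.0295
```

Run:
```python
from h import *
a=cr(-.025,-.001,.19);b=a.copy();b[2]=.044
go((a,-175.1),(b,-175.1)); print(pose()[2]['opening'])
```

```text
[-136.4, 212.9, -191.1, 23.9, -0.0, -0.1] rows>=5.1
[9.6, 212.5, -191.1, 23.9, -0.0, -0.1] rows>=4.6
0.029514106830473542
```

Request:
carry_out:
  series:
    - [[-60,0,0,0,0,0],[-115,10,-10,2,0,0],[-136,50,-45,7,0,0],[-136,92,-83,12,0,0],[-136,134,-121,17,0,0],[-136,176,-159,22,0,0],[-136,213,-191,24,0,0],[-136,213,-191,24,0,0],[-136,213,-191,24,0,0]]

```text
clock: 20.65
tool_pos: [0.6137, -0.1119, 0.1904]
orientation: [-83.2, 89.9, 11.5]
force: [0.4, 0.8, -2.0]
opening: 0.0293
```

Run:
```python
from h import *
b=cr(-.025,.0005,.044)
go((b,-175.1)); print(pose()[2]['opening'])
```

```text
[146.4, -0.7, -0.0, -0.1, 0.0, 0.1] rows>=2.3
0.029267082230045618
```

Request:
carry_out:
  series:
    - [[50,-1,0,0,0,0],[95,-1,0,0,0,0],[130,-1,0,0,0,0],[146,-1,0,0,0,0],[146,-1,0,0,0,0],[146,-1,0,0,0,0]]

```text
clock: 21.4
tool_pos: [0.6159, -0.1114, 0.0452]
orientation: [-97.7, 89.9, -2.8]
force: [-0.4, -0.3, -2.2]
opening: 0.0296
```

Run:
```python
from h import *
snap('wrist','w11.png'); print(pose()[0],pose()[2]['force'],pose()[2]['opening'])
```

```text
[ 0.6158 -0.1115  0.0453] [-0.3756  0.7855 -2.3453] 0.02950905475711723
```

View pics/w11.png

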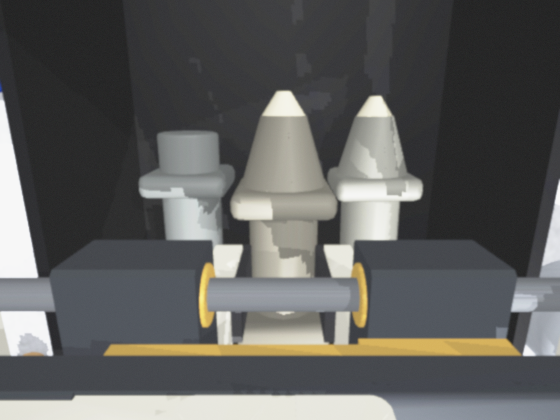

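Request:
carry_out:
  series:
    - [[0,-1.5,0,0,0,0],[5,-1.5,0,0,0,0],[5,-1.5,0,0,0,0]]

```text
clock: 21.82
tool_pos: [0.6155, -0.1116, 0.0382]
orientation: [79.9, 90.0, 174.7]
force: [-0.1, 0.3, -3.3]
opening: 0.0289
```

Request:
carry_out:
  series:
    - [[0,0,0,0,0,0],[0,0,0,0,0,0],[0,0,0,0,0,0],[-10,0,0,0,0,0],[-60,0,0,0,0,0],[-110,0,0,0,0,0],[-145,0,0,0,0,0],[-145,0,0,0,0,0]]
  hand: 0.1

```text
clock: 22.82
tool_pos: [0.618, -0.1117, 0.1882]
orientation: [-94.6, 89.6, 0.3]
force: [-0.3, 0.3, -0.3]
opening: 0.0393
```

Run:
```python
from h import *
snap('wrist','w12.png'); print(pose()[0],pose()[2]['force'],pose()[2]['opening'])
c=np.array([.5838,.3291]); d=np.array([.39,-.92])
print(c+.008*d); go((np.r_[c+.008*d,.19],-167.))
```

```text
[ 0.6168 -0.1115  0.1859] [-0.9059 -0.4112 -0.7682] 0.039209611885528614
[0.5869 0.3217]
[-4.0, -6.6, 434.2, -8.2, -0.0, 0.2] rows>=6.9
```

View pics/w12.png

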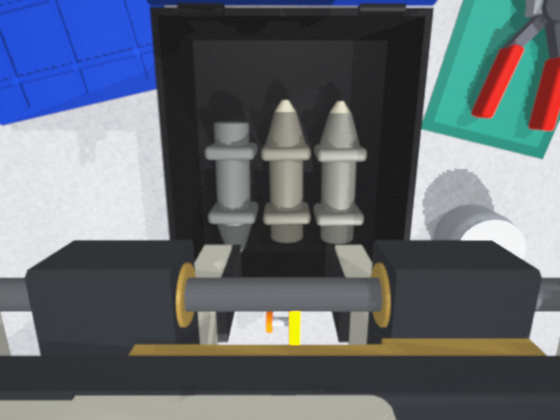

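Three picks now lie flat side by side. Next is B, using a skewed, offset grasp to keep the gripper body off the spray can.

Request:
carry_out:
  series:
    - [[-4,-1,62,-2,0,0],[-4,-2,124,-4,0,0],[-4,-3,186,-6,0,0],[-4,-4,248,-8,0,0],[-4,-5,310,-8,0,0],[-4,-6,372,-8,0,0],[-4,-7,434,-8,0,0],[-4,-7,434,-8,0,0],[-4,-7,434,-8,0,0]]
  hand: -0.6

```text
clock: 24.0
tool_pos: [0.5859, 0.3214, 0.1863]
orientation: [118.5, 89.9, -138.6]
force: [-0.9, -0.4, 0.3]
opening: 0.0702
```

Run:
```python
from h import *
s=snap('wrist','w13.png');print(pose()[0])
```

```text
[0.5862 0.3207 0.1868]
```

View pics/w13.png

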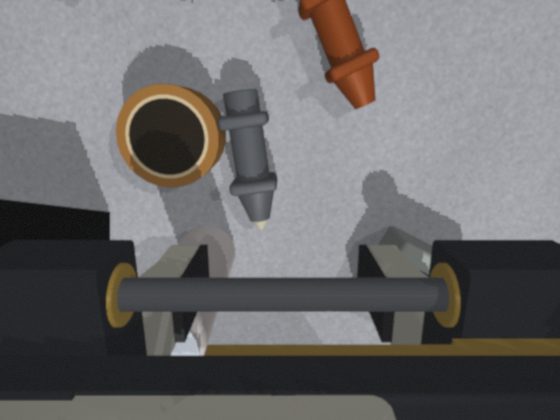

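B has been knocked aside. Its collars are now at (243,120) and (253,184), right beside the tape.

Run:
```python
from h import *
s=snapshot('wrist'); w=onz(s,[(243.5,119),(253,184)],.022);d=w[0]-w[1];a=np.degrees(np.arctan2(d[1],d[0]));print(w,w.mean(0),np.linalg.norm(d),a)
print('tape',onz(s,[(168,136)],.045))
t=snapshot('top'); crop(t,'t13.png',100,120,280,290,4)
```

```text
[[0.636  0.2701 0.022 ]
 [0.6152 0.3283 0.022 ]] [0.6256 0.2992 0.022 ] 0.06175405656539159 -70.30800844977166
tape [[0.6953 0.2976 0.045 ]]
```

View pics/t13.png

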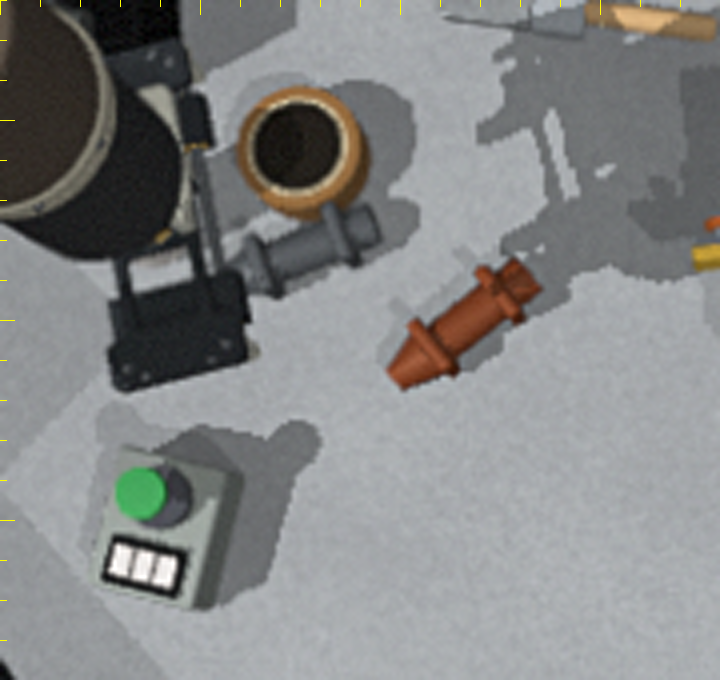

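Run:
```python
from h import *
Rt=Rdown(-163.)@R.from_euler('y',-10,degrees=True).as_matrix(); print(Rt[:,0])
for z in (.09,.006): print(rel((.6139,.3321,z),Rt))
```

```text
[-0.0508  0.1661 -0.9848]
[97.4, -29.2, 5.7, -4.3, -10.0, 0.3]
[181.4, -29.3, 5.7, -4.3, -10.0, 0.3]
```

Request:
carry_out:
  series:
    - [[0,-29,6,-4.3,-10,0.3],[0,-29,6,-4.3,-10,0.3],[50,-29,6,-4.3,-10,0.3],[97,-29,6,-4.3,-10,0.3],[97,-29,6,-4.3,-10,0.3]]
  hand: -0.6

```text
clock: 24.78
tool_pos: [0.611, 0.3312, 0.0867]
orientation: [2.1, 80.2, 109.1]
force: [0.3, -0.1, 1.0]
opening: 0.0702
```

Run:
```python
from h import *
s=snap('wrist','w14.png');print(pose()[0])
Rt=Rdown(-163.)@R.from_euler('y',-10,degrees=True).as_matrix()
print(rel((.6139,.3321,.006),Rt))
```

```text
[0.613  0.3324 0.0899]
[82.6, -0.9, -15.0, 0.0, -0.1, -0.1]
```

View pics/w14.png

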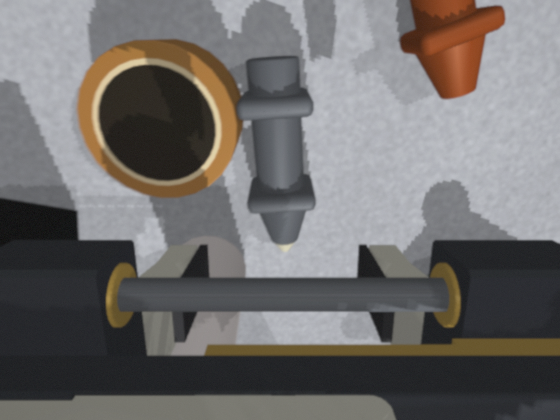

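Run:
```python
from h import *
s=snapshot('wrist'); w=onz(s,[(275.5,102),(282,193)],.022);d=w[0]-w[1];print(w,np.linalg.norm(d),np.degrees(np.arctan2(d[1],d[0])))
print('tape',onz(s,[(160,118)],.045))
```

```text
[[0.6371 0.2733 0.022 ]
 [0.6151 0.3314 0.022 ]] 0.06202378983042057 -69.26936540684608
tape [[0.6986 0.2976 0.045 ]]
```

Request:
carry_out:
  series:
    - [[45,-1,-6,0,0,0],[70,-1,-11,0,0,0],[82.6,-1,-13,0,0,0],[82.6,-1,-13,0,0,0]]

```text
clock: 25.38
tool_pos: [0.6148, 0.336, 0.0082]
orientation: [-0.9, 80.0, 106.3]
force: [-0.7, -0.7, -0.1]
opening: 0.0699
```

Request:
carry_out:
  series:
    - [[0,0,0,0,0,0],[0,0,0,0,0,0],[0,0,0,0,0,0],[0,0,0,0,0,0],[0,0,0,0,0,0],[0,0,0,0,0,0]]
  hand: 1

```text
clock: 26.12
tool_pos: [0.6139, 0.3356, 0.0075]
orientation: [-0.4, 80.0, 106.7]
force: [-3.5, -1.3, 6.4]
opening: 0.0435
```

Request:
carry_out:
  series:
    - [[0,8,0,0,0,0],[0,18,0,0,0,0],[0,28,0,0,0,0],[0,38,0,0,0,0],[0,46,0,0,0,0],[0,46,0,0,0,0]]

```text
clock: 26.88
tool_pos: [0.5692, 0.3219, 0.0075]
orientation: [-0.4, 80.0, 106.8]
force: [-0.0, 0.8, 8.6]
opening: 0.0436
```

Request:
carry_out:
  series:
    - [[0,0,0,0,0,0],[0,0,0,0,0,0],[0,0,0,0,0,0],[0,0,0,0,0,0],[-60,0,10,0,0,0],[-120,0,20,0,0,0],[-170,0,10,0,10,0],[-170,0,10,0,10,0]]
  hand: -0.6

```text
clock: 27.88
tool_pos: [0.5773, 0.3052, 0.1809]
orientation: [-94.7, 89.5, 12.6]
force: [0.1, 0.3, -2.0]
opening: 0.0701
```

Run:
```python
from h import *
s=snap('wrist','w15.png');print(pose()[0])
```

```text
[0.5758 0.3045 0.178 ]
```

View pics/w15.png

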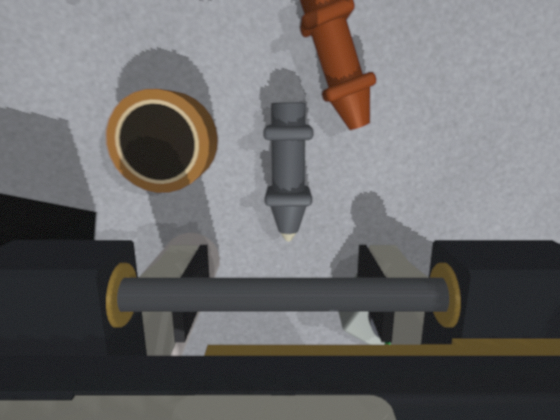

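Run:
```python
from h import *
pk((288.5,131),(288.2,196.5))
```

```text
[0.5783 0.2853 0.022 ] sep 0.061298405711181836 yaw -72.83176332412738
[173.1, 2.5, -18.8, -0.0, 0.1, 0.1] rows>=2.8
```

Request:
carry_out:
  series:
    - [[30,2.5,-19,0,0,0],[90,2.5,-19,0,0,0],[140,2.5,-19,0,0,0],[172,2.5,-19,0,0,0],[172,2.5,-19,0,0,0],[172,2.5,-19,0,0,0]]

```text
clock: 28.72
tool_pos: [0.5797, 0.2843, 0.0047]
orientation: [-86.0, 89.9, 21.1]
force: [0.0, 0.7, 1.7]
opening: 0.0702
```

Request:
carry_out:
  series:
    - [[0,0,0,0,0,0],[0,0,0,0,0,0],[0,0,0,0,0,0],[0,0,0,0,0,0],[0,0,0,0,0,0],[0,0,0,0,0,0],[0,0,0,0,0,0],[-4,0,0,0,0,0],[-20,0,0,0,0,0],[-50,0,0,0,0,0]]
  hand: 1

```text
clock: 29.98
tool_pos: [0.5781, 0.2835, 0.0539]
orientation: [125.9, 89.9, -127.0]
force: [-0.7, 0.1, -3.7]
opening: 0.0287
```

Run:
```python
from h import *
a=cr(-.025,.024,.20);b=a.copy();b[2]=.064
go((a,-175.1),(b,-175.1)); print(pose()[2]['opening'],pose()[0])
```

```text
[-145.6, 58.7, -393.7, 12.2, -0.1, -0.1] rows>=6.8
[-9.6, 58.4, -393.6, 12.2, -0.1, -0.1] rows>=6.4
0.028742212005517565 [0.5781 0.2835 0.0539]
```

Request:
carry_out:
  series:
    - [[-60,0,0,0,0,0],[-120,6,-40,2,0,0],[-146,14,-98,4,0,0],[-146,23,-157,6,0,0],[-146,32,-216,8,0,0],[-146,41,-275,10,0,0],[-146,50,-334,12,0,0],[-146,59,-394,12,0,0],[-146,59,-394,12,0,0],[-146,59,-394,12,0,0]]

```text
clock: 31.22
tool_pos: [0.638, -0.1101, 0.2004]
orientation: [-63.1, 89.9, 32.0]
force: [0.1, 1.0, -2.4]
opening: 0.029
```

Run:
```python
from h import *
go((cr(-.025,.024,.058),-175.1)); print(pose()[2]['opening'],pose()[0])
```

```text
[142.4, 0.2, 0.1, 0.1, 0.0, 0.1] rows>=2.3
0.029024166797303855 [ 0.638  -0.1101  0.2004]
```

Request:
carry_out:
  series:
    - [[50,0,0,0,0,0],[95,0,0,0,0,0],[125,0,0,0,0,0],[142,0,0,0,0,0],[142,0,0,0,0,0],[142,0,0,0,0,0]]

```text
clock: 31.98
tool_pos: [0.6397, -0.1092, 0.0596]
orientation: [-90.2, 89.8, 5.0]
force: [0.9, 0.4, -2.4]
opening: 0.0291
```

Request:
carry_out:
  series:
    - [[0,0,0,0,0,0],[0,0,0,0,0,0],[0,0,0,0,0,0],[-10,0,0,0,0,0],[-60,0,0,0,0,0],[-110,0,0,0,0,0],[-145,0,0,0,0,0],[-145,0,0,0,0,0]]
  hand: 0

```text
clock: 32.98
tool_pos: [0.6404, -0.1099, 0.2077]
orientation: [-92.8, 89.5, 2.4]
force: [-0.5, -0.6, -0.9]
opening: 0.0436
```

Run:
```python
from h import *
snap('wrist','w16.png'); print(pose()[0],pose()[2]['force'],pose()[2]['opening'])
```

```text
[ 0.6392 -0.1097  0.2053] [ 0.4491  0.1656 -1.3609] 0.043438828201781424
```

View pics/w16.png

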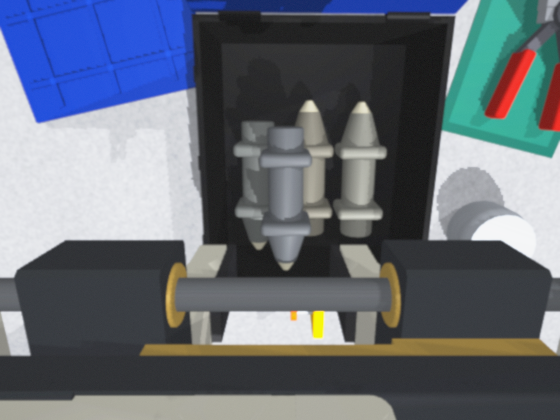

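All four picks are in the crate, with B resting on top of A and C. Now the lid: I'll go over it and behind it.

Run:
```python
from h import *
go((cr(-.025,.024,.38),-175.1),(cr(.2,-.055,.38),-175.1),(cr(.2,-.055,.27),-175.1)); print(pose()[2]['joint_pos'])
```

```text
[-174.7, 0.3, -0.0, 0.2, 0.0, 0.3] rows>=2.8
[-175.2, 80.2, -224.7, 0.2, 0.0, 0.3] rows>=4.7
[-65.2, 80.8, -224.8, 0.2, 0.0, 0.3] rows>=4.0
[  7.4635  17.8761  -3.1065  -0.0069 -68.7274  -2.3511]
```

Request:
carry_out:
  series:
    - [[-60,0,0,0,0,0],[-120,0,0,0,0,0],[-175,0,0,0,0,0],[-175,0,0,0,0,0],[-175,20,-56,0,0,0],[-175,40,-112,0,0,0],[-175,60,-168,0,0,0],[-175,80,-225,0,0,0],[-175,80,-225,0,0,0],[-175,80,-225,0,0,0]]
  hand: 1

```text
clock: 34.28
tool_pos: [0.5781, -0.3412, 0.3762]
orientation: [29.6, 89.9, 124.6]
force: [0.5, 0.7, 0.9]
opening: 0.0007
```

Run:
```python
from h import *
snap('side','s17.png');snap('wrist','w17.png'); print(pose()[0],pose()[2]['joint_pos'])
go((cr(.2,-.055,.27),-175.1))
```

```text
[ 0.5787 -0.3401  0.3771] [-13.8736  17.3899  17.9338  -0.057  -90.542   19.0332]
[107.1, 0.4, -0.7, 0.3, 0.1, 0.0] rows>=1.7
```

View pics/s17.png

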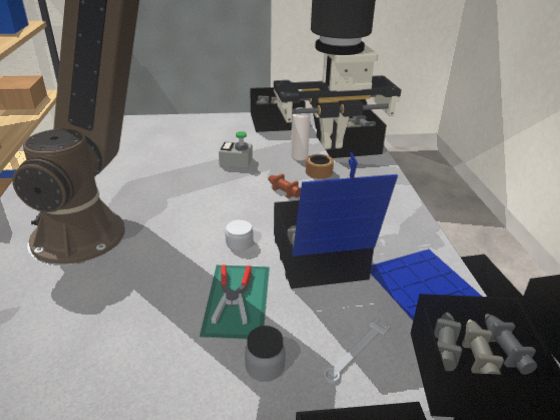

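View pics/w17.png

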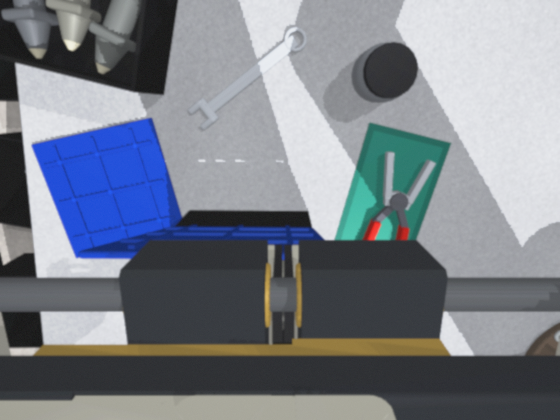

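Run:
```python
from h import *
s=snapshot('wrist'); sd=snapshot('side')
th=1.75
for th in (1.75,1.95):
  for y in (-.095,0,.095):
    for r in (.0,.22,.264):
      P=cr(.110-r*np.cos(th),y,.1+r*np.sin(th)); print(th,y,r,P,proj(s,P)[0],proj(sd,P)[0])
print(proj(sd,pose()[0]),proj(s,pose()[0]))
```

```text
1.75 -0.095 0.0 [ 0.5309 -0.2545  0.1   ] [313.8379 231.2252] [291.3361 254.4423]
1.75 -0.095 0.22 [ 0.5343 -0.2936  0.3165] [339.6646 279.416 ] [299.3157 176.3437]
1.75 -0.095 0.264 [ 0.5349 -0.3014  0.3598] [350.9891 300.5463] [301.2328 157.5927]
1.75 0 0.0 [ 0.6256 -0.2464  0.1   ] [242.5474 230.925 ] [333.0146 249.9206]
1.75 0 0.22 [ 0.6289 -0.2855  0.3165] [209.275  278.8801] [347.4746 172.4553]
1.75 0 0.264 [ 0.6296 -0.2933  0.3598] [194.6831 299.9109] [350.9409 153.9101]
1.75 0.095 0.0 [ 0.7202 -0.2383  0.1   ] [171.2318 230.6257] [373.4775 245.5374]
1.75 0.095 0.22 [ 0.7236 -0.2774  0.3165] [ 78.7885 278.3532] [394.0195 168.6927]
1.75 0.095 0.264 [ 0.7242 -0.2852  0.3598] [ 38.23   299.2923] [398.9315 150.3463]
1.95 -0.095 0.0 [ 0.5309 -0.2545  0.1   ] [313.8379 231.2252] [291.3361 254.4423]
1.95 -0.095 0.22 [ 0.5379 -0.3356  0.3044] [339.8355 219.1179] [304.3144 193.1554]
1.95 -0.095 0.264 [ 0.5392 -0.3519  0.3452] [351.2099 213.8209] [307.5566 177.8503]
1.95 0 0.0 [ 0.6256 -0.2464  0.1   ] [242.5474 230.925 ] [333.0146 249.9206]
1.95 0 0.22 [ 0.6325 -0.3276  0.3044] [209.6414 218.5666] [353.9085 188.8446]
1.95 0 0.264 [ 0.6339 -0.3438  0.3452] [195.2418 213.1587] [359.1112 173.6466]
1.95 0.095 0.0 [ 0.7202 -0.2383  0.1   ] [171.2318 230.6257] [373.4775 245.5374]
1.95 0.095 0.22 [ 0.7272 -0.3195  0.3044] [ 79.3509 218.0164] [401.7917 184.6807]
1.95 0.095 0.264 [ 0.7286 -0.3357  0.3452] [ 39.1274 212.4972] [408.8196 169.5886]
[[329.8178 157.4302]] [[284.6728 246.6772]]
```

The side view's lid corners, (300,178) and (394,170), match an angle of 1.75. The tool is behind the lid, so I'll descend and sweep.

Request:
carry_out:
  series:
    - [[50,0,-1,0,0,0],[100,0,-1,0,0,0],[107,0,-1,0,0,0],[107,0,-1,0,0,0]]

```text
clock: 34.98
tool_pos: [0.5795, -0.3419, 0.2723]
orientation: [-115.2, 89.9, -20.0]
force: [-0.1, 0.6, 0.6]
opening: 0.0002
```

Run:
```python
from h import *
print(pose()[2]['force'])
for x,z in [(129,265),(103,263),(72,258),(45,247),(21,232),(0,213),(-18,190),(-37,152),(-45,109),(-45,104)]:
    go((cr(x/1000,-.055,z/1000),-175.1))
```

```text
[-0.096   0.5943  0.635 ]
[7.2, 0.6, 72.2, 0.3, -0.1, 0.1] rows>=1.2
[9.2, 0.5, 98.2, 0.3, -0.1, 0.1] rows>=1.6
[14.2, 0.4, 129.2, 0.3, -0.1, 0.1] rows>=2.1
[25.1, 0.2, 156.2, 0.3, -0.1, 0.1] rows>=2.5
[40.1, 0.1, 180.2, 0.3, -0.1, 0.1] rows>=3.0
[59.1, 0.1, 201.2, 0.3, -0.1, 0.1] rows>=3.4
[82.1, 0.0, 219.3, 0.3, -0.1, 0.1] rows>=3.7
[120.1, 0.0, 238.3, 0.3, -0.1, 0.1] rows>=4.3
[163.0, 0.1, 246.3, 0.3, -0.1, 0.1] rows>=4.7
[168.0, 0.1, 246.3, 0.3, -0.1, 0.1] rows>=4.8
```

Request:
carry_out:
  series:
    - [[3,0,30,0,0,0],[5,0,52,0,0,0],[7,0,72,0,0,0],[9,0,98,0,0,0],[14,0,129,0,0,0],[25,0,156,0,0,0],[40,0,180,0,0,0],[59,0,201,0,0,0]]

```text
clock: 35.98
tool_pos: [0.5614, -0.1402, 0.2127]
orientation: [-87.2, 89.8, 7.9]
force: [1.0, -0.5, 1.0]
opening: 0.0004
```

Run:
```python
from h import *
snap('side','s18.png');print(pose()[0],pose()[2]['force'])
for x,z in [(-18,190),(-37,152),(-45,109),(-45,104)]:
    go((cr(x/1000,-.055,z/1000),-175.1))
```

```text
[ 0.5597 -0.1382  0.2097] [-3.2936  1.8976 -3.3662]
[19.7, -1.5, 14.5, 0.3, 0.1, -0.0] rows>=0.4
[57.7, -1.6, 33.4, 0.3, 0.1, -0.0] rows>=1.1
[100.8, -1.6, 41.3, 0.3, 0.1, -0.0] rows>=1.7
[105.8, -1.6, 41.3, 0.3, 0.1, -0.0] rows>=1.8
```

View pics/s18.png

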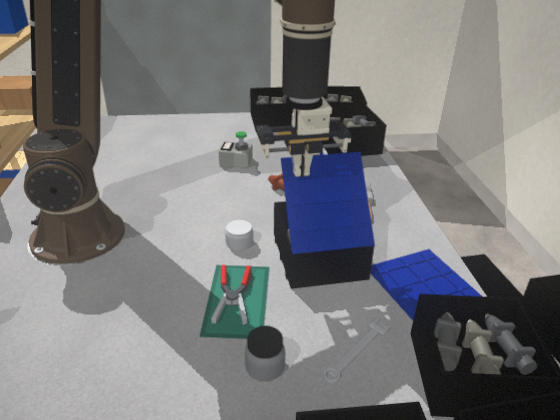

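The lid is at about 40° and following the fingers. I'll keep pushing.

Request:
carry_out:
  series:
    - [[20,-1,15,0,0,0],[40,-1,26,0,0,0],[58,-1,33,0,0,0],[80,-1,38,0,0,0],[98,-1,41,0,0,0],[104,-1,41,0,0,0],[106,-1,41,0,0,0]]

```text
clock: 36.9
tool_pos: [0.5586, -0.1006, 0.1062]
orientation: [-79.2, 89.9, 15.9]
force: [-0.8, 0.6, 1.0]
opening: 0.0007
```

Request:
carry_out:
  series:
    - [[2,0,0,0,0,0],[4,0,0,0,0,0],[6,0,0,0,0,0],[6,0,0,0,0,0]]

```text
clock: 37.4
tool_pos: [0.5584, -0.1008, 0.0998]
orientation: [-75.9, 89.9, 19.2]
force: [-1.2, 0.6, -0.2]
opening: 0.0001
```

Run:
```python
from h import *
snap('side','s19.png');print(pose()[0],pose()[2]['force'])
```

```text
[ 0.5584 -0.1008  0.0998] [ 0.2576 -0.4667  0.1126]
```

View pics/s19.png

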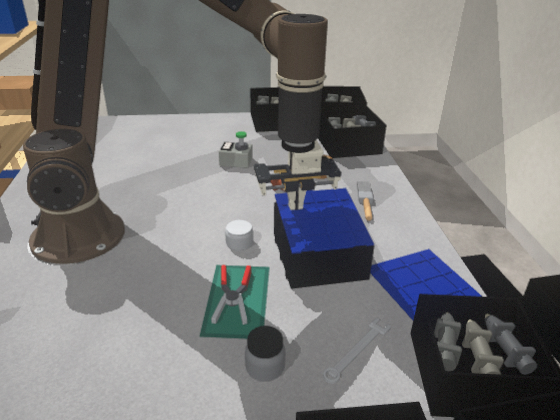

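Request:
carry_out:
  series:
    - [[3,0,0,0,0,0],[5,0,0,0,0,0],[5,0,0,0,0,0]]

```text
clock: 37.83
tool_pos: [0.5582, -0.1008, 0.0946]
orientation: [-69.7, 90.0, 25.4]
force: [-1.9, -0.5, -0.2]
opening: 0.0006
```

Run:
```python
from h import *
s=snapshot('side');crop(s,'s20.png',230,130,410,300,4);snap('wrist','w20.png');t=snapshot('top');crop(t,'t20.png',260,120,440,290,4)
```

```text
(no output)
```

View pics/s20.png

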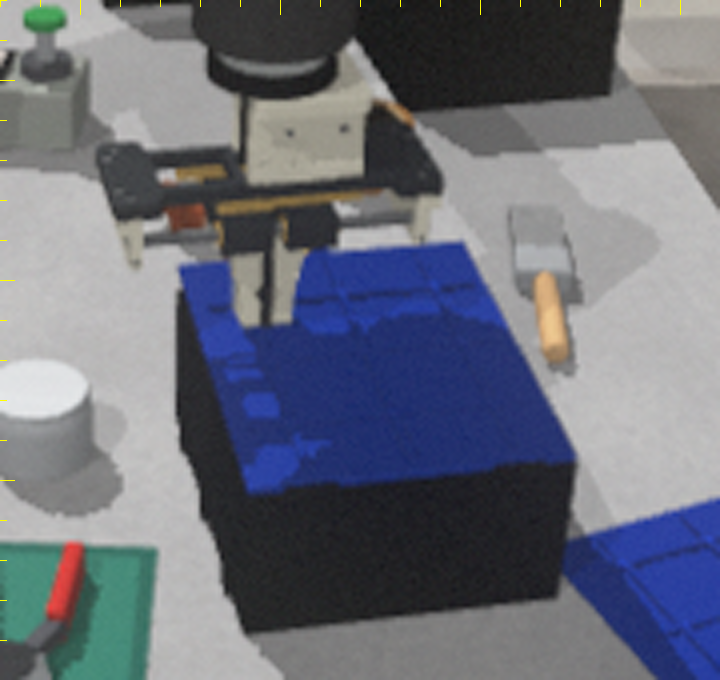

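View pics/w20.png

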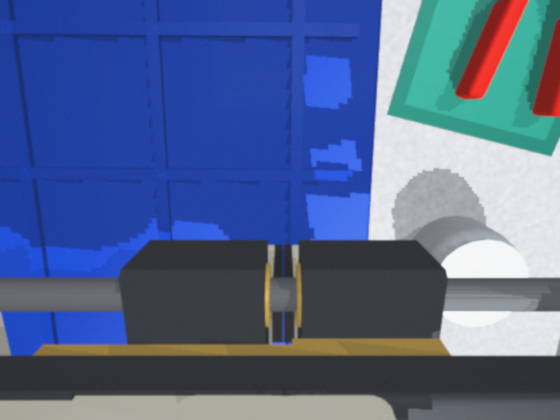

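Run:
```python
from h import *
s=snapshot('side');t=snapshot('top')
for z in (.094,.1,.106,.12): print(z,proj(s,[cr(-.11,-.095,z),cr(-.11,.095,z)]).ravel())
print(proj(s,pose()[0]),pose()[0])
```

```text
0.094 [272.9662 204.1654 343.651  197.8137]
0.1 [272.991  202.1877 343.8521 195.87  ]
0.106 [273.0159 200.1999 344.0542 193.9166]
0.12 [273.0744 195.5215 344.5299 189.3203]
[[294.2012 217.0863]] [ 0.5584 -0.1007  0.0949]
```

View pics/t20.png

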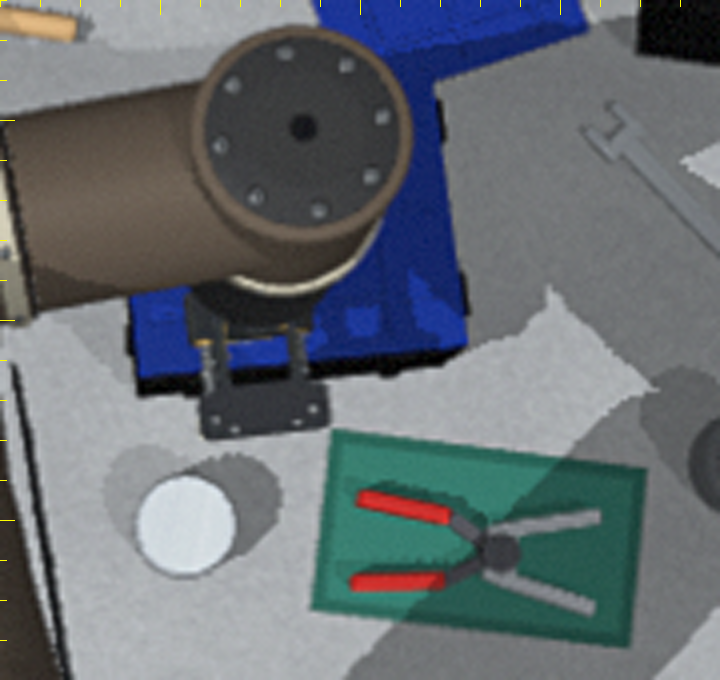

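The lid's front edge reads slightly high, around 0.115. I'll lift off and measure it unobstructed.

Request:
carry_out:
  series:
    - [[-60,0,0,0,0,0],[-120,0,0,0,0,0],[-180,20,60,0,0,0],[-180,40,120,0,0,0],[-180,60,160,0,0,0],[-180,60,160,0,0,0],[-180,60,160,0,0,0]]

```text
clock: 38.95
tool_pos: [0.4842, 0.0536, 0.2751]
orientation: [-77.2, 89.9, 18.0]
force: [-0.2, -0.4, -0.7]
opening: 0.0005
```

Run:
```python
from h import *
s=snapshot('side');crop(s,'s21.png',230,130,410,300,4);snap('wrist','w21.png');t=snapshot('top');crop(t,'t21.png',260,120,440,290,4);print(pose()[0])
```

```text
[0.4845 0.0522 0.2745]
```

View pics/s21.png

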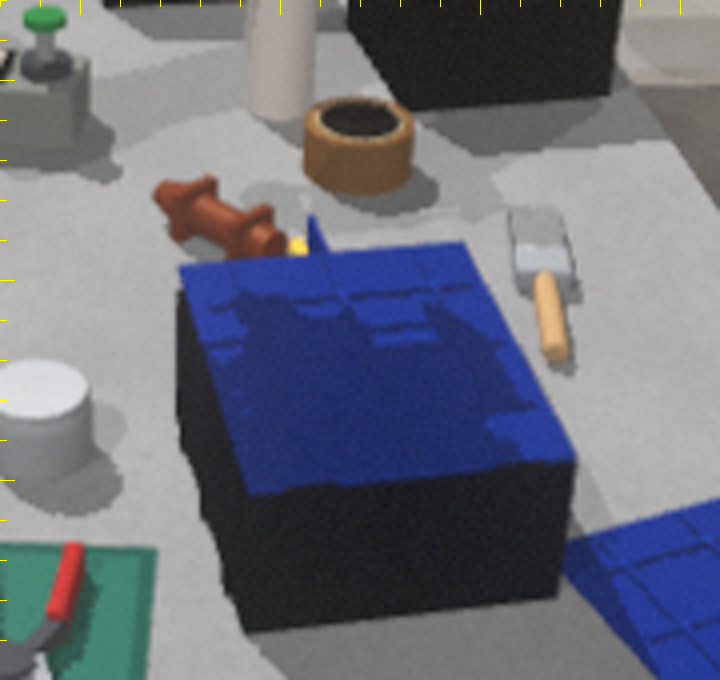

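View pics/w21.png

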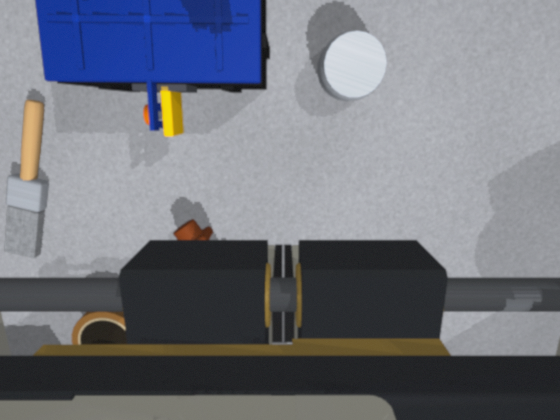

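View pics/t21.png

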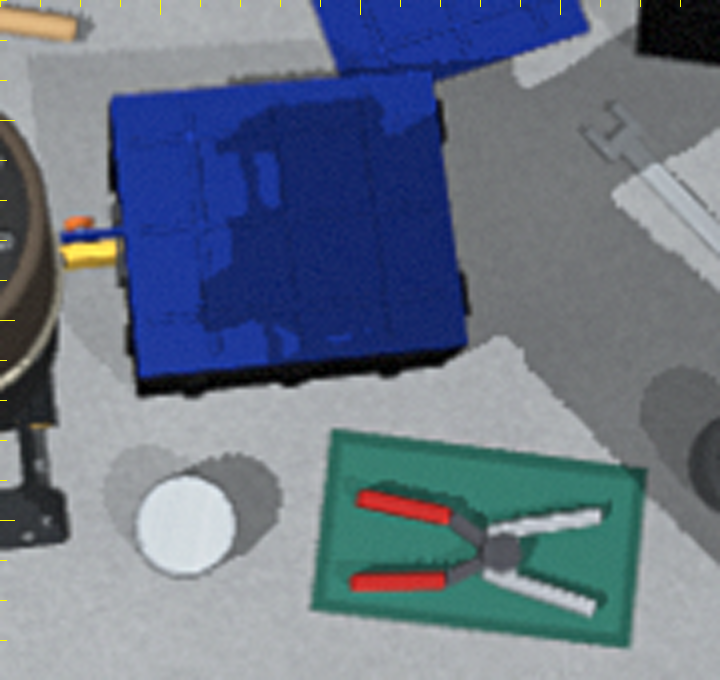

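Run:
```python
from h import *
s=snapshot('side');t=snapshot('top')
def q(x,y): return [260+x/4-.375,120+y/4-.375]
def k(x,y): return [230+x/4-.375,130+y/4-.375]
for a,b in [((180,267),(140,378)),((464,242),(111,98)),((247,493),(466,347)),((575,456),(433,72))]:
    print(tri(s,k(*a),t,q(*b)))
```

```text
(array([ 0.5145, -0.0358,  0.1174]), np.float64(0.003249983007453666))
(array([ 0.7027, -0.0212,  0.1184]), np.float64(0.0028224862574277483))
(array([ 0.5309, -0.2525,  0.1028]), np.float64(0.0004552852253530741))
(array([ 0.7188, -0.2394,  0.1063]), np.float64(0.00013547263032533398))
```

The tab has dropped between the ear and the stud, but the lid's front edge is about 13 mm above its rear edge, roughly 0.06 rad. That is not clearly shut, so I'll press again nearer the front edge and watch the force.

Run:
```python
from h import *
go((cr(-.08,-.05,.27),-175.1),(cr(-.08,-.05,.13),-175.1))
```

```text
[4.4, -64.9, -119.6, 0.1, -0.0, 0.0] rows>=2.2
[144.4, -64.8, -119.6, 0.1, -0.0, 0.0] rows>=3.2
```

Request:
carry_out:
  series:
    - [[4,-30,-60,0,0,0],[4,-65,-120,0,0,0],[50,-65,-120,0,0,0],[100,-65,-120,0,0,0],[144,-65,-120,0,0,0],[144,-65,-120,0,0,0],[144,-65,-120,0,0,0]]

```text
clock: 40.08
tool_pos: [0.561, -0.061, 0.1324]
orientation: [-96.9, 89.8, -1.8]
force: [-0.3, 0.1, 0.5]
opening: 0.0003
```

Request:
carry_out:
  series:
    - [[5,0,0,0,0,0],[10,0,0,0,0,0],[10,0,0,0,0,0]]

```text
clock: 40.45
tool_pos: [0.5597, -0.0604, 0.121]
orientation: [-74.6, 89.9, 20.5]
force: [0.2, -0.6, 0.3]
opening: 0.0006
```

Request:
carry_out:
  series:
    - [[3,0,0,0,0,0],[5,0,0,0,0,0],[5,0,0,0,0,0]]

```text
clock: 40.83
tool_pos: [0.5597, -0.0605, 0.1157]
orientation: [-74.7, 89.9, 20.4]
force: [0.7, 0.3, 0.9]
opening: 0.0006
```

Request:
carry_out:
  series:
    - [[3,0,0,0,0,0],[5,0,0,0,0,0],[5,0,0,0,0,0]]

```text
clock: 41.2
tool_pos: [0.5597, -0.0605, 0.1106]
orientation: [-72.3, 89.9, 22.8]
force: [0.4, 0.2, 0.1]
opening: 0.0002
```

Request:
carry_out:
  series:
    - [[3,0,0,0,0,0],[5,0,0,0,0,0],[5,0,0,0,0,0]]

```text
clock: 41.58
tool_pos: [0.5597, -0.0605, 0.1056]
orientation: [-72.6, 89.9, 22.5]
force: [-0.6, -0.4, -0.8]
opening: 0.0002
```

Request:
carry_out:
  series:
    - [[3,0,0,0,0,0],[5,0,0,0,0,0],[5,0,0,0,0,0]]

```text
clock: 41.95
tool_pos: [0.5597, -0.0605, 0.1006]
orientation: [-72.0, 89.9, 23.2]
force: [-0.3, 0.6, 0.5]
opening: 0.0006
```

Run:
```python
from h import *
s=snapshot('side');crop(s,'s22.png',230,130,410,300,4);print(pose()[0],proj(s,pose()[0]),proj(s,pose()[0]+[0,0,.01]))
```

```text
[ 0.5598 -0.0605  0.1008] [[292.6694 206.3488]] [[292.7972 203.0024]]
```

View pics/s22.png

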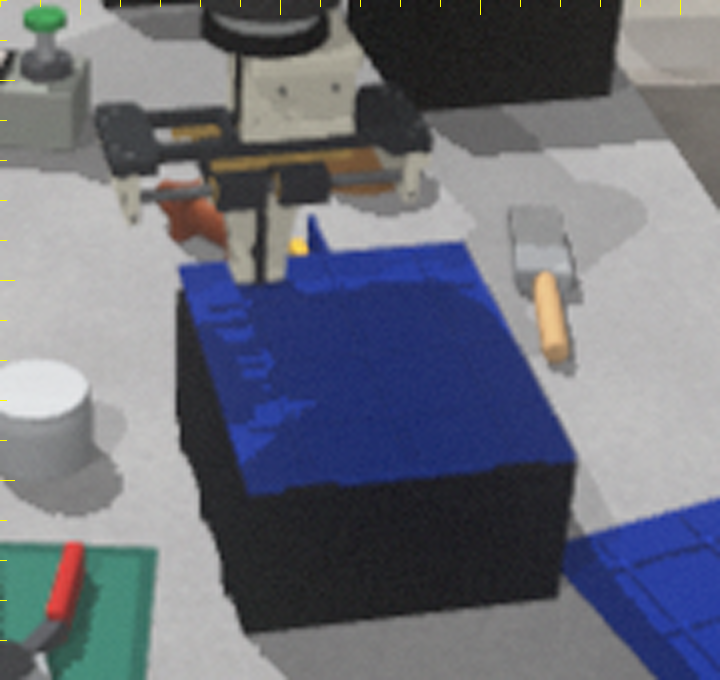

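The visible fingertip sits about 18 mm above the reported TCP, right at the lid surface. That matches both presses, so I'll keep pressing down until a force shows.

Request:
carry_out:
  series:
    - [[3,0,0,0,0,0],[5,0,0,0,0,0],[5,0,0,0,0,0]]

```text
clock: 42.38
tool_pos: [0.5598, -0.0605, 0.0957]
orientation: [-75.7, 89.9, 19.4]
force: [-0.1, -0.1, -0.2]
opening: 0.0005
```

Request:
carry_out:
  series:
    - [[3,0,0,0,0,0],[5,0,0,0,0,0],[5,0,0,0,0,0]]

```text
clock: 42.75
tool_pos: [0.5597, -0.0605, 0.0906]
orientation: [-74.0, 90.0, 21.2]
force: [-0.1, -0.6, -0.0]
opening: 0.0001
```

Run:
```python
from h import *
s=snapshot('side');crop(s,'s23.png',230,130,410,300,4);print(pose()[0],proj(s,pose()[0]),pose()[2]['force'],pose()[2]['tau'])
```

```text
[ 0.5598 -0.0605  0.0908] [[292.5322 209.6814]] [0.8741 0.519  0.0737] [  0.0085 -46.9709  24.4788   5.8358   0.0508  -0.0001]
```

View pics/s23.png

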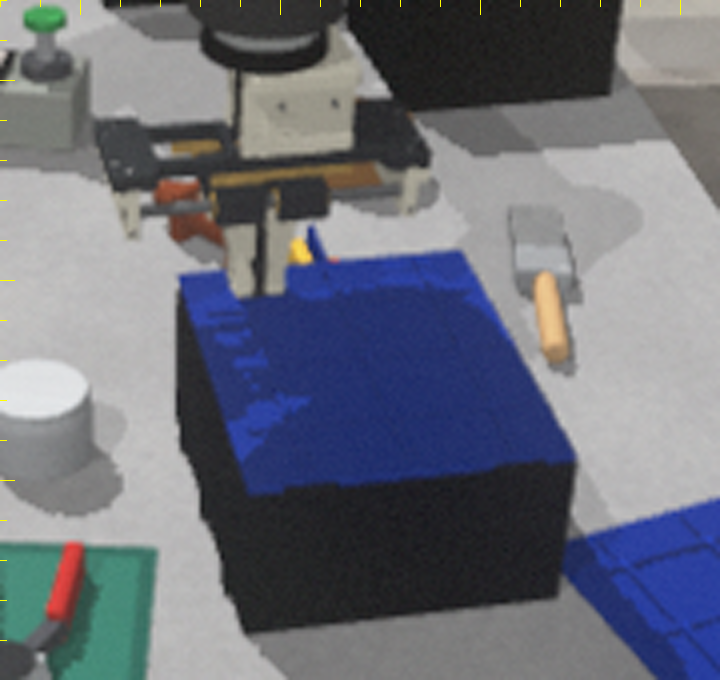

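The lid follows: its front corners dropped to crop (180,275) and (463,252). So the fingertips really do end about 18 mm short of the reported TCP. I'll continue to firm contact.

Request:
carry_out:
  series:
    - [[3,0,0,0,0,0],[5,0,0,0,0,0],[5,0,0,0,0,0]]

```text
clock: 43.18
tool_pos: [0.5597, -0.0605, 0.0856]
orientation: [-73.4, 90.0, 21.7]
force: [-0.2, 0.1, -0.1]
opening: 0.0004
```

Request:
carry_out:
  series:
    - [[2,0,0,0,0,0],[3,0,0,0,0,0],[3,0,0,0,0,0]]

```text
clock: 43.55
tool_pos: [0.56, -0.0605, 0.0841]
orientation: [-89.7, 89.9, 5.4]
force: [-5.2, 2.3, 10.8]
opening: 0.0005
```

Request:
carry_out:
  series:
    - [[2,0,0,0,0,0],[3,0,0,0,0,0],[3,0,0,0,0,0]]

```text
clock: 43.92
tool_pos: [0.5601, -0.0605, 0.0838]
orientation: [-97.9, 89.8, -2.7]
force: [-13.9, 5.5, 33.8]
opening: 0.0004
```

34 N at the stop, so the lid is down. I'll lift, check the lid, open the hand and measure the real fingertip offset.

Request:
carry_out:
  series:
    - [[-60,0,0,0,0,0],[-120,0,0,0,0,0],[-180,0,0,0,0,0],[-180,50,-40,0,0,0],[-180,100,-80,0,0,0],[-180,150,-120,0,0,0],[-180,155,-155,0,0,0],[-180,155,-155,0,0,0],[-180,155,-155,0,0,0]]
  hand: -1

```text
clock: 45.05
tool_pos: [0.419, -0.2287, 0.2595]
orientation: [-65.3, 89.9, 29.7]
force: [0.1, 0.2, -0.4]
opening: 0.0844
```

Run:
```python
from h import *
s=snapshot('side');crop(s,'s24.png',200,90,380,260,4);cv2.imwrite('pics/s24f.png',cv2.cvtColor(s['color'],cv2.COLOR_RGB2BGR));p=pose();print(p[0],p[2]['opening'])
print(proj(s,[p[0],p[0]+p[1][:,1]*.044,p[0]-p[1][:,1]*.044,p[0]+[0,0,.019]]))
t=snapshot('top');crop(t,'t24.png',260,120,440,290,4);snap('wrist','w24.png')
```

```text
[ 0.4192 -0.2283  0.2595] 0.08603770415118807
[[237.7782 187.5707]
 [216.1475 189.4252]
 [259.0731 185.7443]
 [237.5134 179.4299]]
```

View pics/s24f.png

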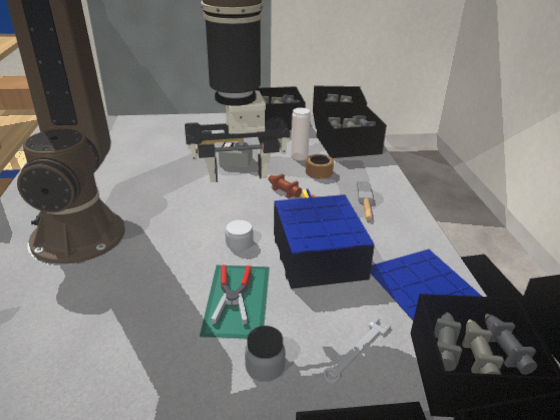

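View pics/t24.png

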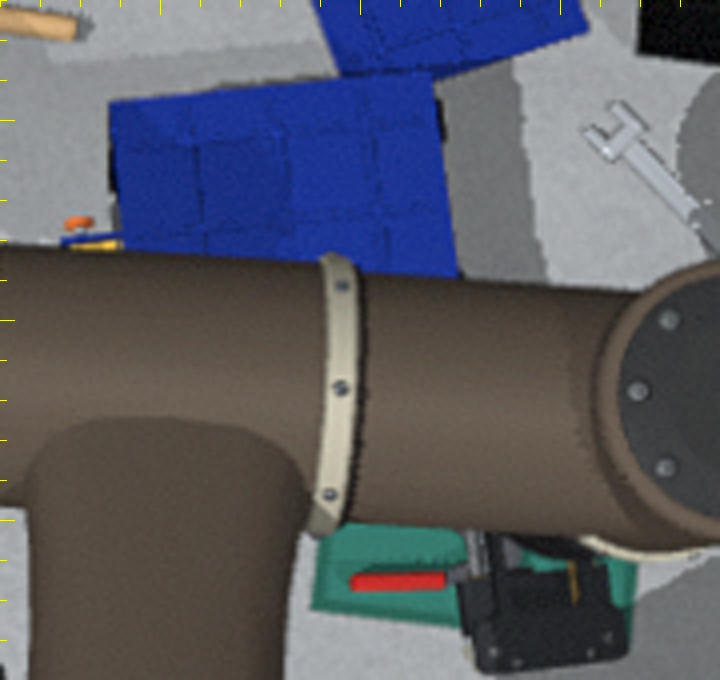

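View pics/w24.png

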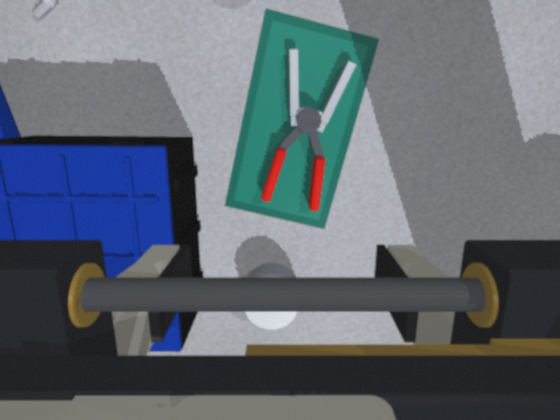

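Open fingertips appear at (214,180) and (265,177). The TCP projects to row about 188, and TCP+19 mm to row about 179. So the real fingertips end about 19 mm short of tool_pos, and I'll allow for that. Next I'll check the lid corners and locate the pliers.

Run:
```python
from h import *
s=snapshot('side');crop(s,'s25.png',250,170,400,290,5)
w=snapshot('wrist')
crop(w,'w25.png',200,0,400,240,2.5)
```

```text
(no output)
```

View pics/s25.png

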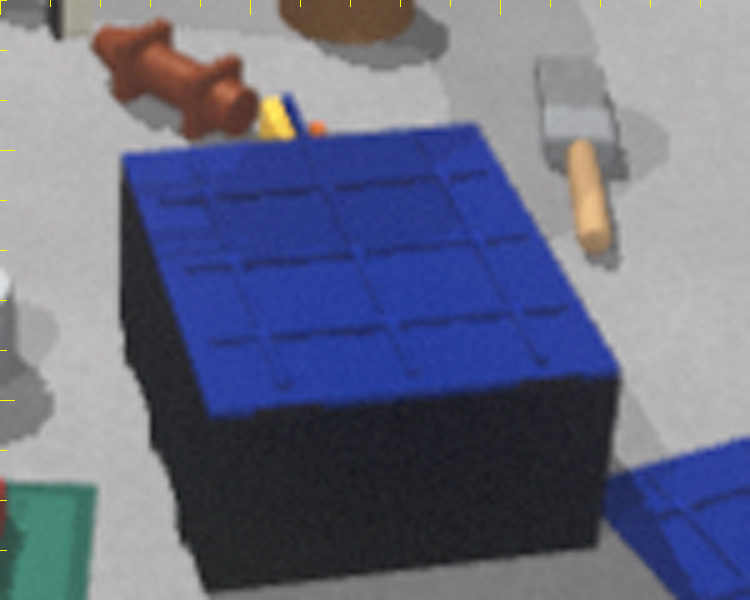

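View pics/w25.png

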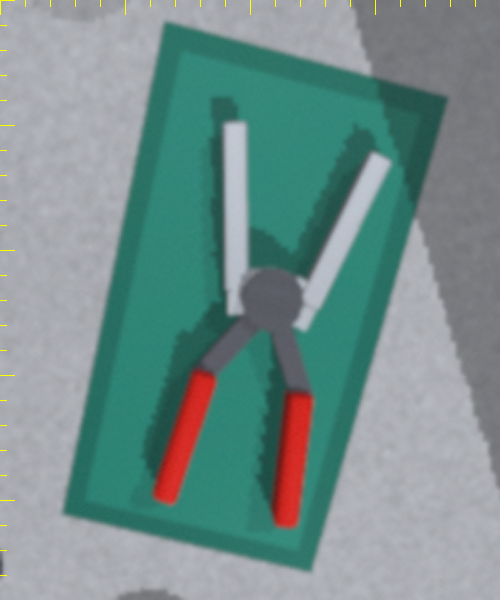

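The lid's front corners at (274.5,201) and (345,194.7) match a shut lid at z≈0.103. Now the pliers' pose from the wrist picture: pivot at (308,119), handles at (200–320,150–210).

Run:
```python
from h import *
w=snapshot('wrist'); q=lambda x,y:[200+x/2.5-.3,y/2.5-.3]
piv=onz(w,[q(271,299)],.025)[0]
h=onz(w,[q(204,372),q(165,502),q(299,393),q(287,525)],.024); j=onz(w,[q(235,122),q(380,155)],.02)
print('piv',piv,'h',h,'j',j)
m=(h[1]+h[3])/2; d=piv-m; print('axis handles',np.degrees(np.arctan2(d[1],d[0])),np.linalg.norm(d)); mj=j.mean(0); d2=mj-piv; print('axis jaws',np.degrees(np.arctan2(d2[1],d2[0])),np.linalg.norm(d2))
d3=mj-m; a=np.arctan2(d3[1],d3[0]); u=np.array([np.cos(a),np.sin(a)]); print('axis',np.degrees(a))
for k in (.07,.074): print(k,piv[:2]-k*u)
mat=onz(w,[q(165,22),q(448,97),q(312,571),q(64,514)],.001); print('mat',mat,mat.mean(0))
# top check: from initial: pivot (.3985,-.2846)
```

```text
piv [ 0.3981 -0.2874  0.025 ] h [[ 0.4249 -0.2525  0.024 ]
 [ 0.4379 -0.1899  0.024 ]
 [ 0.3807 -0.2469  0.024 ]
 [ 0.3791 -0.1839  0.024 ]] j [[ 0.4211 -0.3593  0.02  ]
 [ 0.3574 -0.3517  0.02  ]]
axis handles -95.88999975488677 0.10106416534526777
axis jaws -97.40393047159024 0.06881928645458808
axis -96.50233312675755
0.07 [ 0.406  -0.2179]
0.074 [ 0.4065 -0.2139]
mat [[ 0.4552 -0.3994  0.001 ]
 [ 0.3275 -0.3807  0.001 ]
 [ 0.361  -0.1544  0.001 ]
 [ 0.4884 -0.1731  0.001 ]] [ 0.408  -0.2769  0.001 ]
```

Run:
```python
from h import *
go(((.406,-.215,.06),173.5),((.406,-.215,-.012),173.5)); print(pose()[2]['joint_pos'])
```

```text
[199.5, 12.3, 14.2, 11.7, 0.0, 0.1] rows>=3.2
[271.5, 12.4, 14.1, 11.7, 0.0, 0.1] rows>=4.4
[ -4.8818  -0.4624 -18.1294  -0.0344 -72.275   10.0712]
```

Request:
carry_out:
  series:
    - [[0,12,14,6,0,0],[50,12,14,11.7,0,0],[100,12,14,11.7,0,0],[150,12,14,11.7,0,0],[199,12,14,11.7,0,0],[199,12,14,11.7,0,0],[199,12,14,11.7,0,0]]
  hand: -1

```text
clock: 46.22
tool_pos: [0.4074, -0.2159, 0.0621]
orientation: [-89.0, 89.9, -5.5]
force: [0.1, -0.3, 0.8]
opening: 0.0878
```

Run:
```python
from h import *
snap('wrist','w26.png');s=snapshot('side');crop(s,'s26.png',180,200,320,340,4);print(pose()[0],pose()[2]['joint_pos'])
go(((.406,-.215,-.012),173.5));
```

```text
[ 0.408  -0.2159  0.0627] [ -3.3423   8.8672 -36.5923  -0.0065 -44.2595  -3.2097]
[74.7, 2.4, 0.7, -0.1, 0.0, 0.3] rows>=1.2
```

View pics/w26.png

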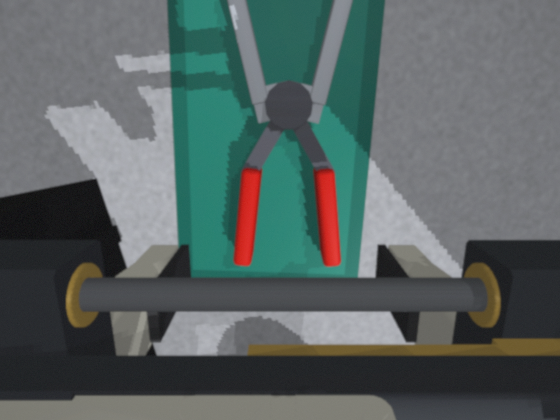

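View pics/s26.png

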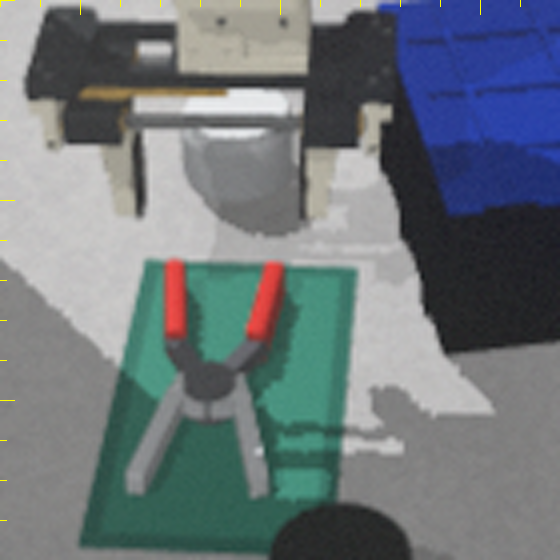

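Request:
carry_out:
  series:
    - [[30,3.5,1,0,0,0],[55,3.5,1,0,0,0],[62,3.5,1,0,0,0],[62,3.5,1,0,0,0]]

```text
clock: 46.82
tool_pos: [0.4037, -0.2144, -0.0005]
orientation: [-79.5, 89.9, 3.9]
force: [0.3, 0.7, 0.3]
opening: 0.0874
```

Request:
carry_out:
  series:
    - [[5,0,0,0,0,0],[9,0,0,0,0,0],[9,0,0,0,0,0]]

```text
clock: 47.2
tool_pos: [0.4028, -0.2143, -0.0104]
orientation: [-62.2, 89.9, 21.2]
force: [0.7, 0.6, -0.3]
opening: 0.0875
```

Run:
```python
from h import *
snap('wrist','w27.png');s=snapshot('side');crop(s,'s27.png',180,200,320,340,4);print(pose()[0],pose()[2]['force'])
```

```text
[ 0.4029 -0.2143 -0.0103] [ 0.5001  0.6641 -0.1381]
```

View pics/s27.png

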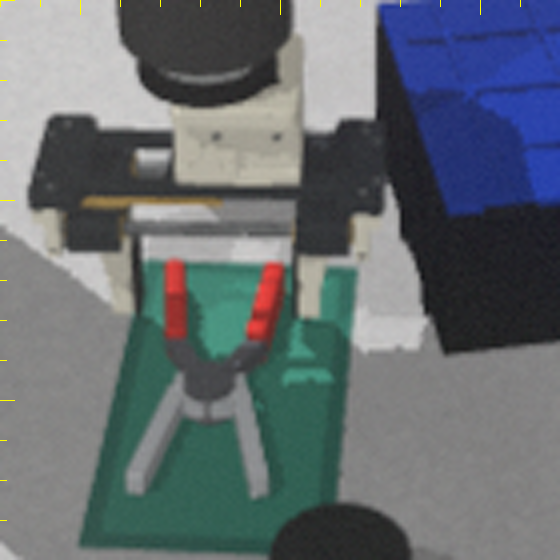

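View pics/w27.png

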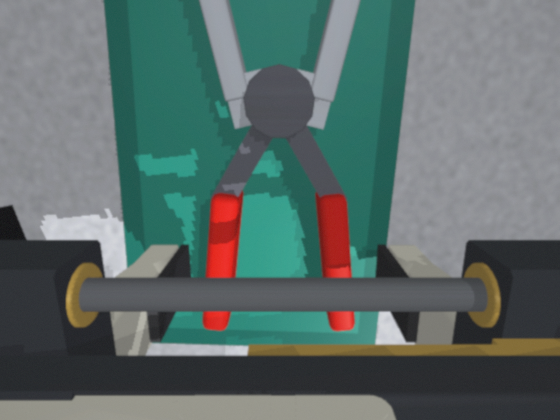

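Request:
carry_out:
  series:
    - [[3,0,0,0,0,0],[5,0,0,0,0,0],[5,0,0,0,0,0]]

```text
clock: 47.68
tool_pos: [0.4027, -0.2143, -0.0156]
orientation: [-52.0, 90.0, 31.4]
force: [-1.0, 0.3, 0.2]
opening: 0.0877
```

Request:
carry_out:
  series:
    - [[0,0,0,0,0,0],[0,0,0,0,0,0],[0,0,0,0,0,0],[0,0,0,0,0,0],[0,0,0,0,0,0],[0,0,0,0,0,0]]
  hand: -0.25

```text
clock: 48.42
tool_pos: [0.4029, -0.2143, -0.0153]
orientation: [-67.2, 89.9, 16.2]
force: [-0.1, 0.4, 1.6]
opening: 0.0552
```

Run:
```python
from h import *
snap('wrist','w28.png');print(pose()[0],pose()[2]['force'],pose()[2]['opening'])
```

```text
[ 0.4029 -0.2143 -0.0153] [-0.0904  0.9469  1.6862] 0.05524639567035022
```

View pics/w28.png

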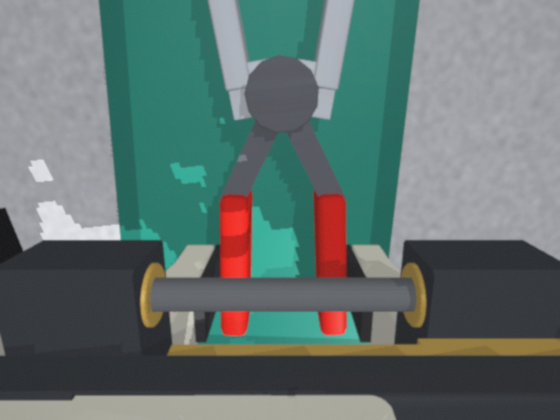

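The pliers are gripped at 55 mm opening. I'll measure the pivot offset, then lift.

Request:
carry_out:
  series:
    - [[-5,0,0,0,0,0],[-15,0,0,0,0,0],[-35,0,0,0,0,0],[-60,0,0,0,0,0],[-60,0,0,0,0,0]]

```text
clock: 49.1
tool_pos: [0.4042, -0.2145, 0.0467]
orientation: [-83.8, 89.7, -0.4]
force: [0.4, -0.1, -2.5]
opening: 0.0549
```

Run:
```python
from h import *
w=snap('wrist','w29.png');s=snapshot('side');crop(s,'s29.png',160,160,320,340,4);print(pose()[0],pose()[2]['force'],pose()[2]['moment'],pose()[2]['opening'])
for z in (.06,.07): print(onz(w,[(282.5,94)],z))
```

```text
[ 0.4026 -0.2142  0.0448] [-0.6618 -0.1308 -2.6704] [ 0.1124  0.019  -0.0119] 0.05530487804878033
[[ 0.3967 -0.2906  0.06  ]]
[[ 0.3967 -0.2902  0.07  ]]
```

View pics/w29.png

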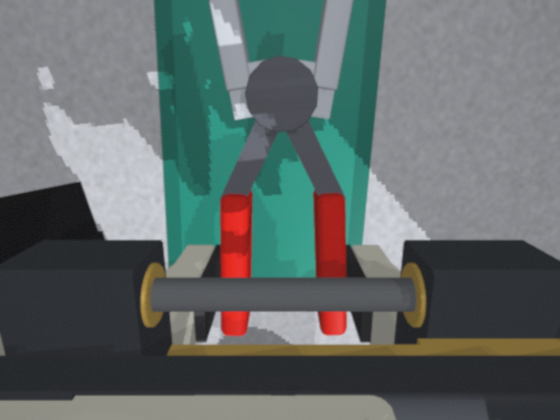

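View pics/s29.png

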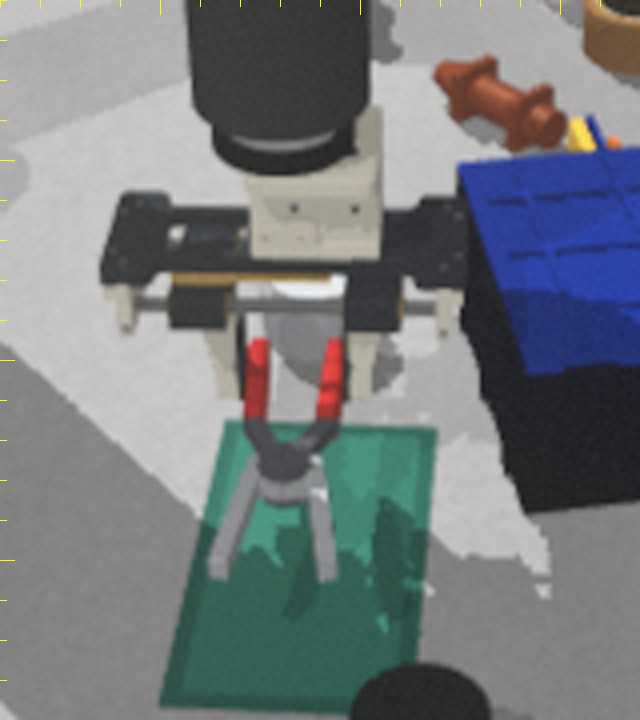

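The pliers are held rigidly: same pixels after the lift, and -2.5 N. Now I'll hover beside the clip so the wrist camera can see it.

Run:
```python
from h import *
w=snapshot('wrist');p,A,o=pose()
P=onz(w,[(282.5,94)],p[2]+.028+.012)[0]; print('pivot',P,'in tool',A.T@(P-p))
e=onz(w,[(230,60),(333,60)],p[2]+.028+.005); print('jaw pts in tool',(e-p)@A)
go((np.r_[p[:2],.22],173.5),(cr(-.22,-.10,.22),-175.1)); print(o['joint_pos'])
```

```text
pivot [ 0.3951 -0.2895  0.0843] in tool [-0.0401 -0.0016 -0.0756]
jaw pts in tool [[-0.0331 -0.0216 -0.0881]
 [-0.0331  0.0175 -0.0881]]
[-175.7, -0.1, 0.1, -0.1, 0.0, 0.0] rows>=2.8
[-175.4, -61.9, 297.3, -11.5, 0.0, 0.0] rows>=5.6
[ -3.1899  10.1006 -38.2862  -0.0663 -41.5702  -3.3704]
```

Request:
carry_out:
  series:
    - [[-50,0,0,0,0,0],[-100,0,0,0,0,0],[-150,0,0,0,0,0],[-175,-5,25,-2,0,0],[-175,-15,75,-4,0,0],[-175,-30,130,-6,0,0],[-175,-40,185,-8,0,0],[-175,-50,240,-10,0,0],[-175,-62,297,-11.5,0,0],[-175,-62,297,-11.5,0,0]]

```text
clock: 50.5
tool_pos: [0.4987, 0.0766, 0.2181]
orientation: [108.5, 89.9, -156.4]
force: [-0.7, -0.7, -1.8]
opening: 0.0549
```

Request:
carry_out:
  series:
    - [[0,0,0,0,0,0],[0,0,0,0,0,0]]

```text
clock: 50.75
tool_pos: [0.4977, 0.0726, 0.2194]
orientation: [-103.8, 90.0, -8.9]
force: [0.4, -0.5, -2.0]
opening: 0.0548
```

Run:
```python
from h import *
import pickle
w=snap('wrist','w30.png');crop(w,'w30c.png',100,0,350,150,3);p,A,o=pose();print(p,o['opening'],o['qvel'])
pickle.dump((w,p,A),open('w30.pkl','wb'))
```

```text
[0.4979 0.0725 0.2196] 0.05455279612516375 [-0.1142 -0.2424  0.2033  0.0269  0.0404  0.0264]
```

View pics/w30.png

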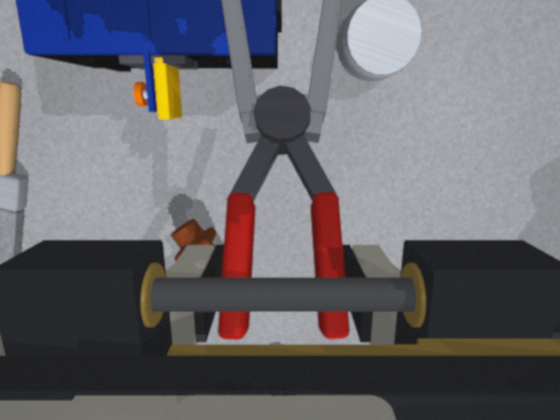

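View pics/w30c.png

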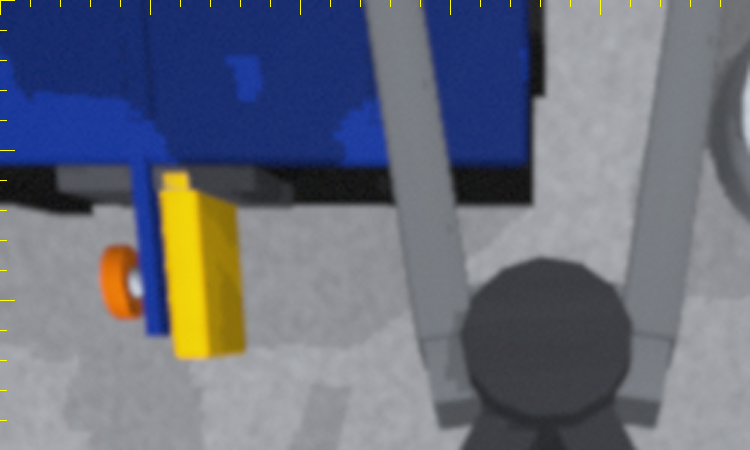

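The pivot boss now looks smaller (56 px across instead of 72), so the jaws sagged about 28° during the fast move. I'll measure the clip from this picture first, then re-level the pliers on free bench and regrip tighter.

```bash
cat >> h.py <<'E'
def tocr(P):
    P=np.atleast_2d(P); d=P[:,:2]-CC; return np.c_[d@XH,d@YH,P[:,2]]
E
python3 - <<'E'
from h import *
import pickle
w,p,A=pickle.load(open('w30.pkl','rb'))
q=lambda x,y:[100+x/3-.33,y/3-.33]
print('ear outer top edge',tocr(onz(w,[q(197,190),q(210,355)],.102)))
print('ear inner top edge',tocr(onz(w,[q(162,190),q(175,357)],.102)))
print('stud outer top',tocr(onz(w,[q(100,283)],.095)), 'stud c',tocr(onz(w,[q(120,283)],.09)))
print('tab',tocr(onz(w,[q(150,335)],.1)))
print('lid near corner',tocr(onz(w,[q(531,165)],.103)))
# top view from t0
t=snapshot('top'); o=lambda x,y:[260+x/4-.375,120+y/4-.375]
print('top: stud',tocr(onz(t,[o(79,222),o(79,214)],.09)),'ear',tocr(onz(t,[o(52,246),o(56,270),o(116,240),o(120,264)],.102)))
go(((.45,.20,.20),174))
E
```

```text
ear outer top edge [[-0.1152 -0.0089  0.102 ]
 [-0.1563 -0.0088  0.102 ]]
ear inner top edge [[-0.1152  0.      0.102 ]
 [-0.1568  0.0006  0.102 ]]
stud outer top [[-0.1377  0.0212  0.095 ]] stud c [[-0.1376  0.0177  0.09  ]]
tab [[-0.1511  0.0073  0.1   ]]
lid near corner [[-0.1095 -0.0944  0.103 ]]
top: stud [[-0.1379  0.019   0.09  ]
 [-0.1373  0.0245  0.09  ]] ear [[-0.1576  0.0021  0.102 ]
 [-0.1566 -0.0144  0.102 ]
 [-0.1148  0.0016  0.102 ]
 [-0.1139 -0.0149  0.102 ]]
[19.8, 37.1, 131.0, 10.8, 0.0, 0.1] rows>=2.2
```

The clip is consistent: anvil at crate y=-9 mm, stud face at +21 mm (30 mm apart), x=-138 mm. Now to the free bench spot to re-level.

Request:
carry_out:
  series:
    - [[0,4,15,2,0,0],[0,10,35,4,0,0],[0,18,65,6,0,0],[0,26,95,8,0,0],[10,33,118,10,0,0],[25,37,131,10.8,0,0],[50,37,131,10.8,0,0],[75,37,131,10.8,0,0],[100,37,131,10.8,0,0],[120,37,131,10.8,0,0]]

```text
clock: 52.1
tool_pos: [0.4503, 0.2, 0.0992]
orientation: [-64.2, 89.9, 19.8]
force: [0.2, 0.2, -2.1]
opening: 0.0551
```

Run:
```python
from h import *
w=snap('wrist','w31.png');s=snapshot('side');crop(s,'s31.png',190,110,350,260,4);print(pose()[0],pose()[2]['opening'])
```

```text
[0.4493 0.1992 0.0982] 0.055073980134516386
```

View pics/w31.png

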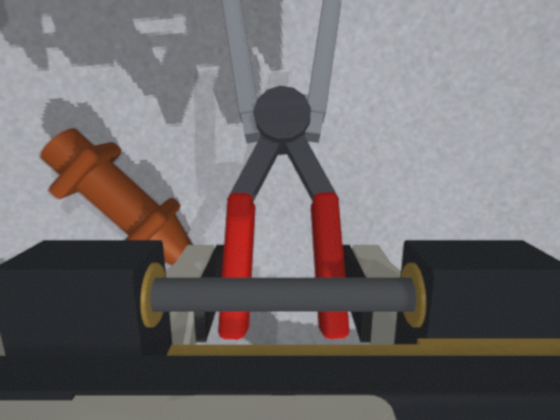

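View pics/s31.png

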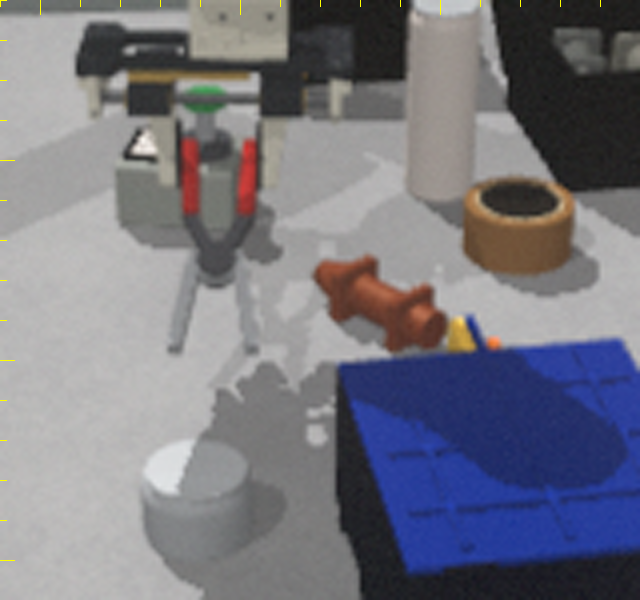

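Request:
carry_out:
  series:
    - [[20,8,0,0,0,0],[40,15,0,0,0,0],[55,15,0,0,0,0],[68,15,0,0,0,0],[80,15,0,0,0,0],[90,15,0,0,0,0],[100,15,0,0,0,0],[107,15,0,0,0,0],[112,15,0,0,0,0],[112,15,0,0,0,0]]

```text
clock: 53.45
tool_pos: [0.4355, 0.2024, -0.0124]
orientation: [-87.1, 89.9, -3.0]
force: [0.0, 0.3, -0.8]
opening: 0.055
```

Run:
```python
from h import *
w=snap('wrist','w32.png');print(pose()[0],pose()[2]['opening'],pose()[2]['force'])
```

```text
[ 0.4355  0.2024 -0.0122] 0.05475479253212177 [ 0.0247  0.0582 -0.5726]
```

View pics/w32.png

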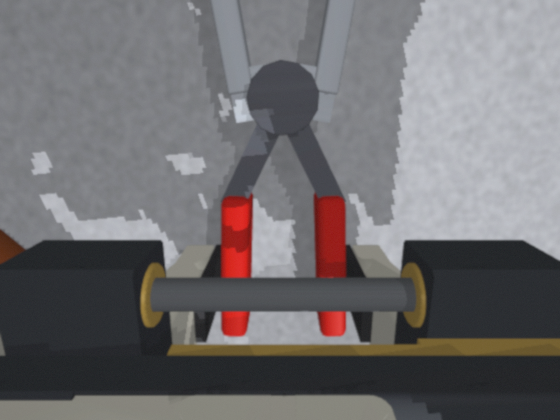

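The pliers are re-levelled (boss back to 72 px). I'll lower a little, regrip slightly tighter, and then move gently.

Request:
carry_out:
  series:
    - [[3,0,0,0,0,0],[3,0,0,0,0,0],[3,0,0,0,0,0],[3,0,0,0,0,0]]
  hand: -0.2

```text
clock: 54.0
tool_pos: [0.4359, 0.2028, -0.0146]
orientation: [-56.8, 89.9, 27.3]
force: [-0.6, -1.3, 5.3]
opening: 0.0529
```

Request:
carry_out:
  series:
    - [[-2,0,0,0,0,0],[-7,0,0,0,0,0],[-15,0,0,0,0,0],[-25,0,0,0,0,0],[-37,0,0,0,0,0],[-50,0,0,0,0,0],[-63,0,0,0,0,0],[-75,0,0,0,0,0],[-85,0,0,0,0,0],[-90,0,0,0,0,0]]

```text
clock: 55.25
tool_pos: [0.4356, 0.2026, 0.0755]
orientation: [-55.2, 89.9, 28.9]
force: [-0.4, 0.3, -1.9]
opening: 0.053
```

Run:
```python
from h import *
w=snap('wrist','w33.png');print(pose()[0],pose()[2]['opening'],pose()[2]['force'])
go((cr(-.3636,.005,.075),-175.1))
```

```text
[0.4358 0.2027 0.0758] 0.052933642054467385 [ 0.6078  0.2283 -2.1892]
[1.2, -151.2, 38.9, -10.8, 0.1, 0.1] rows>=2.5
```

View pics/w33.png

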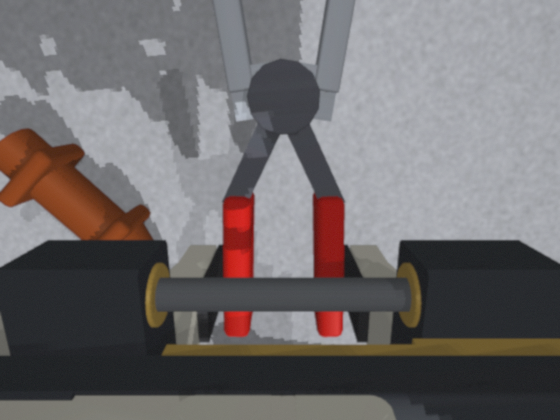

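Request:
carry_out:
  series:
    - [[0,-6,2,0,0,0],[0,-18,5,-1,0,0],[0,-36,9,-2.5,0,0],[0,-56,14,-4,0,0],[0,-77,20,-5.5,0,0],[0,-98,25,-7,0,0],[0,-118,30,-8.5,0,0],[0,-135,35,-10,0,0],[0,-146,38,-10.8,0,0],[1,-151,39,-10.8,0,0]]

```text
clock: 56.55
tool_pos: [0.5902, 0.2256, 0.0733]
orientation: [-114.0, 90.0, -19.2]
force: [-0.1, -0.1, -2.4]
opening: 0.0525
```

Run:
```python
from h import *
w=snap('wrist','w34.png');print(pose()[0],pose()[2]['opening'],pose()[2]['force'])
t=snapshot('top');crop(t,'t34.png',200,120,380,290,4)
s=snapshot('side');crop(s,'s34.png',220,120,380,270,4)
go((cr(-.3636,.005,.057),-175.1))
```

```text
[0.5903 0.2256 0.0733] 0.052745428755776855 [ 1.1578  0.2022 -1.9815]
[16.6, -0.9, 0.3, -0.0, 0.0, 0.0] rows>=0.3
```

View pics/w34.png

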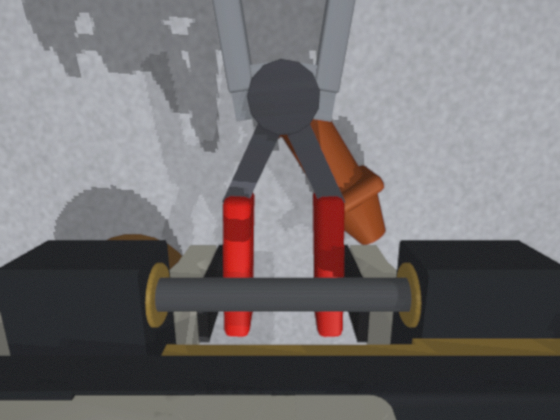

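View pics/t34.png

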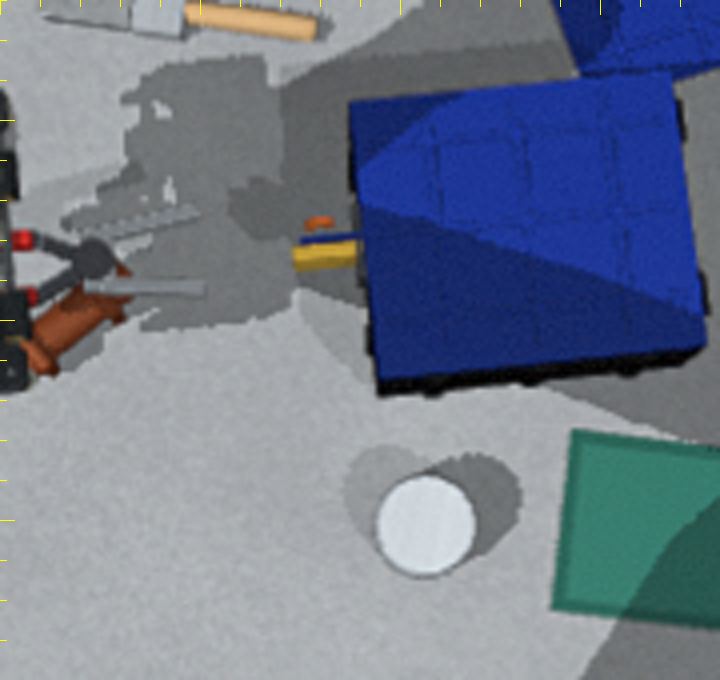

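View pics/s34.png

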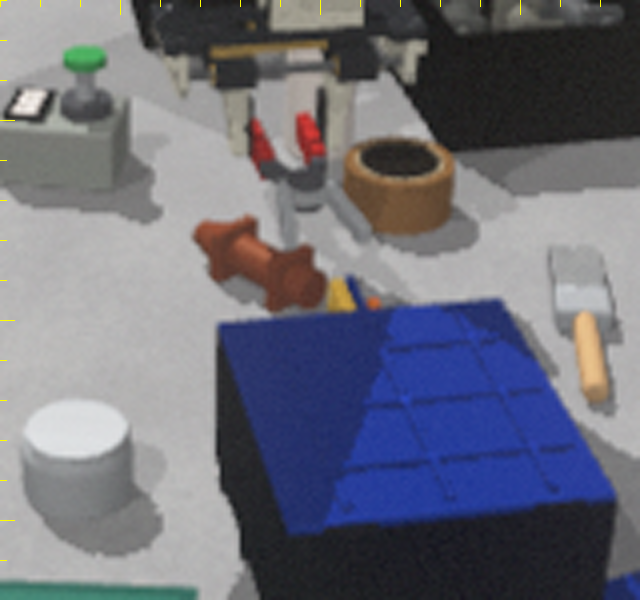

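The top view shows both the jaws (tips at crop (198,211) and (205,288)) and the clip. I'll check their alignment in the crate frame.

Run:
```python
from h import *
t=snapshot('top'); o=lambda x,y:[200+x/4-.375,120+y/4-.375]
J=tocr(onz(t,[o(198,211),o(205,288),o(95,258)],.106)); print(J, J[:2].mean(0))
print('stud/ear',tocr(onz(t,[o(319,222)],.09)),tocr(onz(t,[o(294,258),o(358,253)],.102)))
print(tocr(pose()[0]))
```

```text
[[-0.2174  0.0318  0.106 ]
 [-0.2177 -0.0207  0.106 ]
 [-0.2887  0.0075  0.106 ]] [-0.2176  0.0055  0.106 ]
stud/ear [[-0.1379  0.019   0.09  ]] [[-0.1571 -0.0061  0.102 ]
 [-0.1144 -0.0074  0.102 ]]
[[-0.3633  0.0039  0.0739]]
```

Request:
carry_out:
  series:
    - [[4,0,0,0,0,0],[10,0,-2,0,0,0],[15,0,-8,0,0,0],[16.5,0,-18,0,0,0],[16.5,0,-30,0,0,0],[16.5,0,-40,0,0,0],[16.5,0,-46,0,0,0],[16.5,0,-50,0,0,0],[16.5,0,-50,0,0,0]]

```text
clock: 57.88
tool_pos: [0.594, 0.1757, 0.0576]
orientation: [-75.4, 89.9, 19.4]
force: [0.1, -0.3, -1.6]
opening: 0.0528
```

Run:
```python
from h import *
print(tocr(pose()[0]),pose()[2]['opening'],pose()[2]['force'])
t=snapshot('top');crop(t,'t35.png',200,140,320,230,6)
s=snapshot('side');crop(s,'s35.png',260,140,360,215,7)
```

```text
[[-0.3133  0.0045  0.0576]] 0.052798437336930945 [ 0.0752 -0.3294 -1.6188]
```

View pics/t35.png

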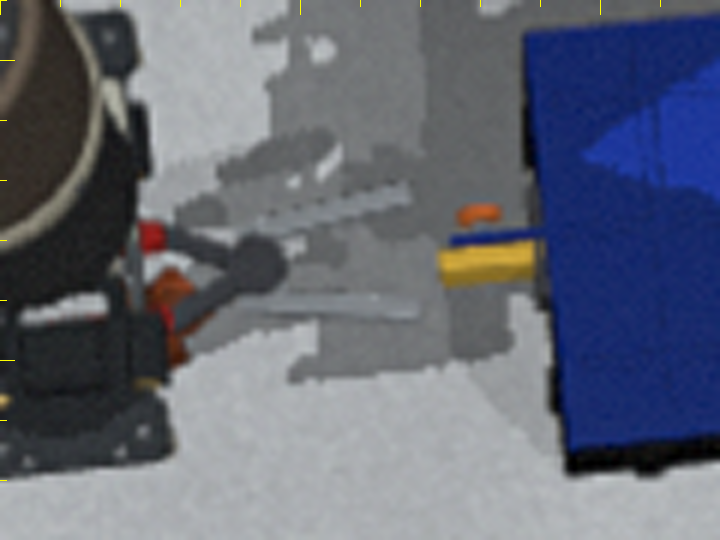

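View pics/s35.png

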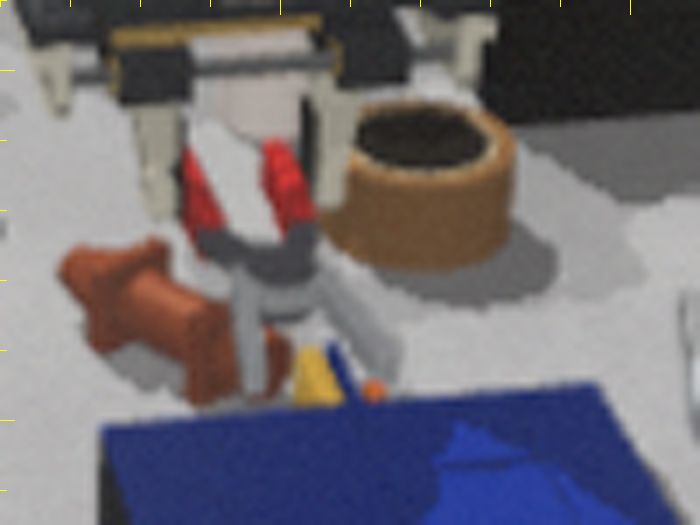

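Run:
```python
from h import *
s=snapshot('side');t=snapshot('top')
k=lambda x,y:[260+x/7-.43,140+y/7-.43]; o=lambda x,y:[200+x/6-.42,140+y/6-.42]
for a,b in [((253,385),(418,306)),((390,375),(408,190))]:
    P,e=tri(s,k(*a),t,o(*b)); print(tocr(P),e)
print('pivot',tocr(tri(s,k(285,290),t,o(255,264))[0]))
print('jaw tips mid at z=.09',tocr(onz(t,[o(408,190),o(418,306)],.09)))
```

```text
[[-0.1697 -0.0196  0.0803]] 0.002533702903951862
[[-0.1687  0.0347  0.0799]] 0.001544536459716133
pivot [[-0.2408  0.0088  0.0802]]
jaw tips mid at z=.09 [[-0.1684  0.0331  0.09  ]
 [-0.1693 -0.0201  0.09  ]]
```

Jaw tips are at crate y -20 and +33 mm, z≈0.08–0.085, and level. The mouth centre (6.5 mm) agrees with the clip centre (6 mm), so I'll advance 43 mm.

Request:
carry_out:
  series:
    - [[0,0,-5,0,0,0],[0,0,-12,0,0,0],[0,0,-20,0,0,0],[0,0,-28,0,0,0],[0,0,-36,0,0,0],[0,0,-41,0,0,0],[0,0,-43,0,0,0],[0,0,-43,0,0,0]]

```text
clock: 59.08
tool_pos: [0.5977, 0.133, 0.0575]
orientation: [-75.9, 89.9, 19.0]
force: [-0.1, 0.5, -1.8]
opening: 0.0526
```

Run:
```python
from h import *
print(tocr(pose()[0]),pose()[2]['opening'],pose()[2]['force'])
t=snapshot('top');crop(t,'t36.png',200,140,320,230,6)
s=snapshot('side');crop(s,'s36.png',260,140,360,215,7)
```

```text
[[-0.2704  0.0045  0.0575]] 0.052634519733330457 [-0.077   0.4782 -1.7854]
```

View pics/t36.png

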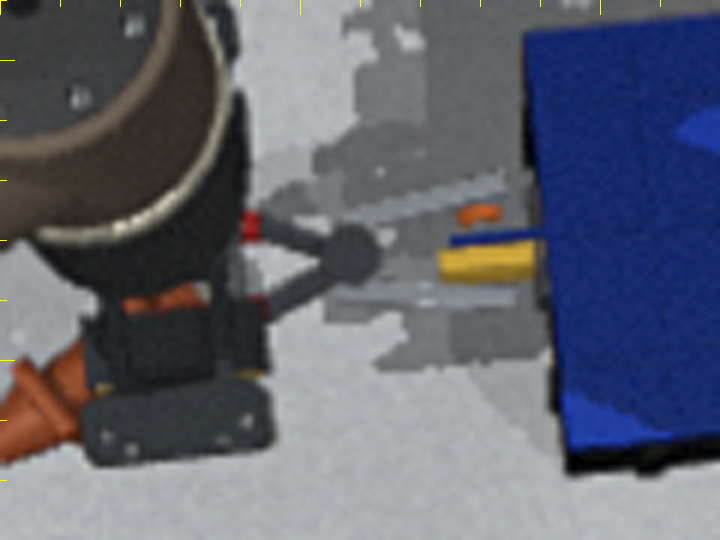

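View pics/s36.png

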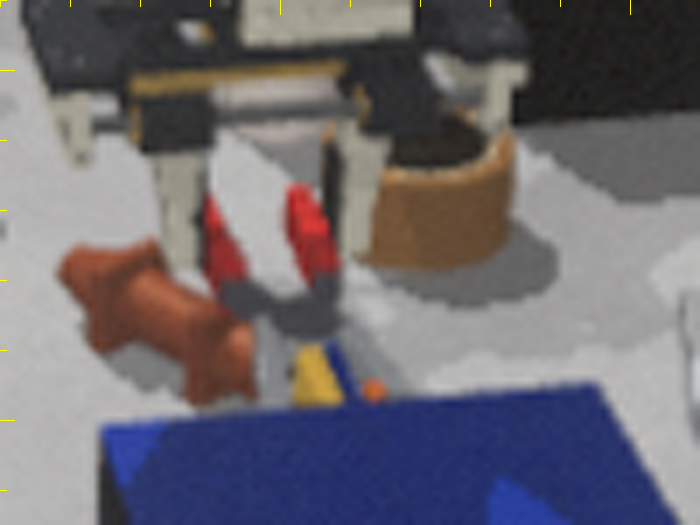

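The jaws straddle the ear and stud. Now I squeeze.

Request:
carry_out:
  series:
    - [[0,0,0,0,0,0],[0,0,0,0,0,0],[0,0,0,0,0,0],[0,0,0,0,0,0],[0,0,0,0,0,0],[0,0,0,0,0,0]]
  hand: 1

```text
clock: 59.92
tool_pos: [0.5965, 0.1336, 0.0571]
orientation: [22.0, 89.9, 116.9]
force: [-4.2, 3.7, -2.5]
opening: 0.0308
```

Run:
```python
from h import *
print(tocr(pose()[0]),pose()[2]['opening'],pose()[2]['force'])
t=snapshot('top');crop(t,'t37.png',200,140,320,230,6)
w=snap('wrist','w37.png')
```

```text
[[-0.2711  0.0034  0.0571]] 0.03084223606480428 [-4.197   3.6661 -2.5464]
```

View pics/t37.png

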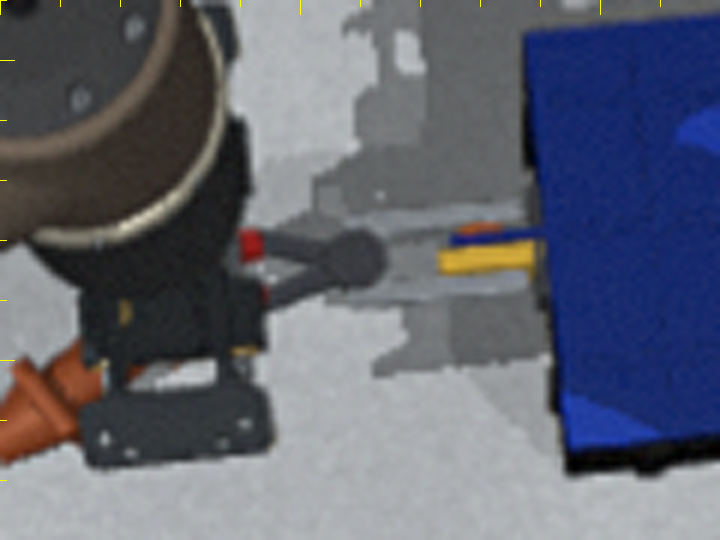

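View pics/w37.png

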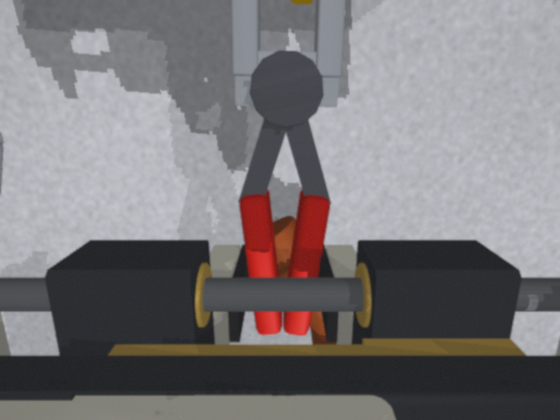

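Fully squeezed: opening is 31 mm and the stud has moved in against the tab. I'll ease off to the carrying width and check.

Request:
carry_out:
  series:
    - [[0,0,0,0,0,0],[0,0,0,0,0,0],[0,0,0,0,0,0],[0,0,0,0,0,0],[0,0,0,0,0,0]]
  hand: -0.2

```text
clock: 60.65
tool_pos: [0.5978, 0.1331, 0.0576]
orientation: [-78.1, 89.9, 16.8]
force: [0.5, -0.2, -2.3]
opening: 0.0527
```

Run:
```python
from h import *
print(tocr(pose()[0]),pose()[2]['opening'],pose()[2]['force'])
t=snapshot('top');crop(t,'t38.png',200,140,320,230,6)
w=snap('wrist','w38.png')
```

```text
[[-0.2705  0.0046  0.0576]] 0.052677156291809205 [ 0.4595 -0.2381 -2.3337]
```

View pics/t38.png

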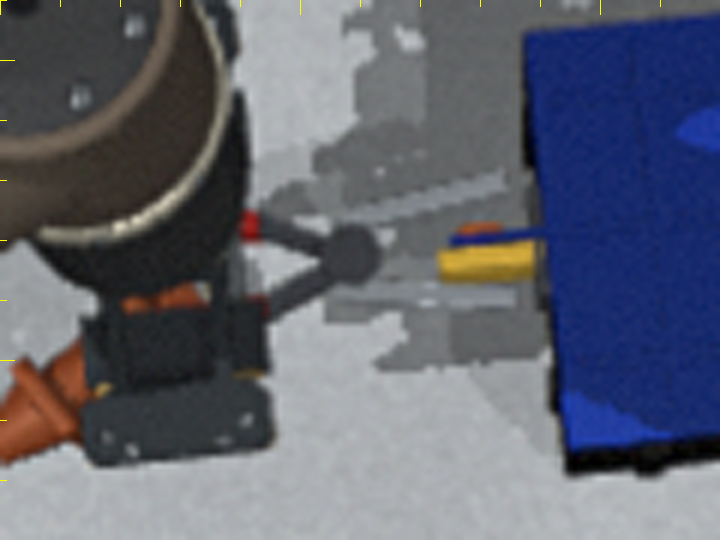

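View pics/w38.png

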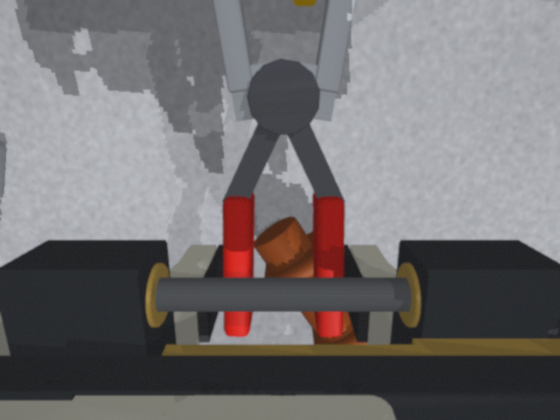

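The stud stays in (orange at crop (480,229), against the tab). I'll retreat straight back, then carry the pliers gently to the mat.

Request:
carry_out:
  series:
    - [[0,0,4,0,0,0],[0,0,12,0,0,0],[0,0,24,0,0,0],[0,0,38,0,0,0],[0,0,52,0,0,0],[0,0,66,0,0,0],[0,0,78,0,0,0],[-3,0,87,0,0,0],[-8,0,92,0,0,0],[-15,0,94,0,0,0]]

```text
clock: 62.0
tool_pos: [0.5895, 0.2269, 0.0729]
orientation: [-80.9, 89.9, 14.0]
force: [0.5, 0.0, -2.5]
opening: 0.0524
```

Request:
carry_out:
  series:
    - [[-9,0,0,0,0,0],[-19,0,0,0,0,0],[-29,0,0,0,0,0],[-39,0,0,0,0,0],[-49,0,0,0,0,0],[-58,0,0,0,0,0],[-64,0,0,0,0,0],[-67,0,0,0,0,0],[-67,0,0,0,0,0]]

```text
clock: 63.12
tool_pos: [0.5894, 0.2267, 0.1396]
orientation: [-74.4, 89.9, 20.5]
force: [0.1, 0.2, -1.5]
opening: 0.0527
```

Run:
```python
from h import *
print(pose()[0],pose()[2]['opening'],pose()[2]['force'])
w=snap('wrist','w39.png')
go(((.405,-.211,.14),173.5))
```

```text
[0.5894 0.2267 0.1396] 0.05274129774765396 [ 0.0552  0.1951 -1.4789]
[-1.0, 221.1, -420.3, 11.4, 0.0, 0.1] rows>=7.6
```

View pics/w39.png

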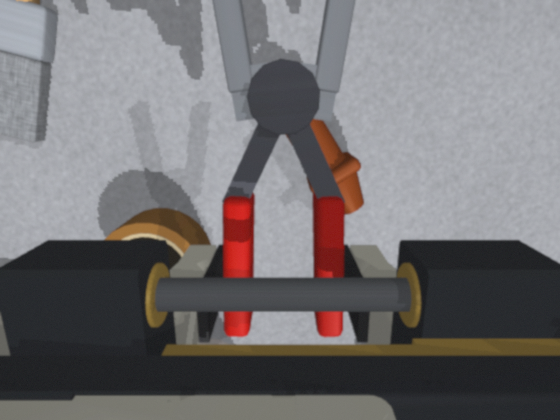

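Request:
carry_out:
  series:
    - [[0,4,-7,0,0,0],[0,12,-22,0.6,0,0],[0,23,-44,1.2,0,0],[0,36,-68,1.8,0,0],[0,49,-93,2.4,0,0],[0,62,-118,3.1,0,0],[0,75,-143,3.8,0,0],[0,88,-168,4.5,0,0],[0,99,-189,5.1,0,0],[0,108,-206,5.7,0,0]]

```text
clock: 64.42
tool_pos: [0.499, 0.0108, 0.1394]
orientation: [-71.8, 89.9, 17.3]
force: [-0.3, -0.2, -2.4]
opening: 0.0532
```

Run:
```python
from h import *
print(pose()[0],pose()[2]['opening'])
go(((.405,-.211,.14),173.5))
```

```text
[0.499  0.0108 0.1394] 0.05318114681876864
[-0.8, 90.7, -223.2, 5.6, 0.0, 0.1] rows>=3.9
```

Request:
carry_out:
  series:
    - [[0,7,-17,0.5,0,0],[0,16,-40,1,0,0],[0,27,-66,1.7,0,0],[0,38,-93,2.4,0,0],[0,49,-120,3.1,0,0],[0,60,-147,3.8,0,0],[0,71,-174,4.5,0,0],[0,80,-197,5.1,0,0],[0,87,-214,5.5,0,0],[0,91,-223,5.6,0,0]]

```text
clock: 65.68
tool_pos: [0.4049, -0.2104, 0.1391]
orientation: [-64.5, 89.9, 19.0]
force: [-0.0, -0.1, -2.7]
opening: 0.053
```

Run:
```python
from h import *
print(pose()[0],pose()[2]['opening'])
w=snap('wrist','w40.png')
go(((.405,-.211,-.013),173.5))
```

```text
[ 0.4049 -0.2104  0.1391] 0.053001900975878036
[152.0, -0.3, -0.4, 0.1, 0.0, 0.0] rows>=2.4
```

View pics/w40.png

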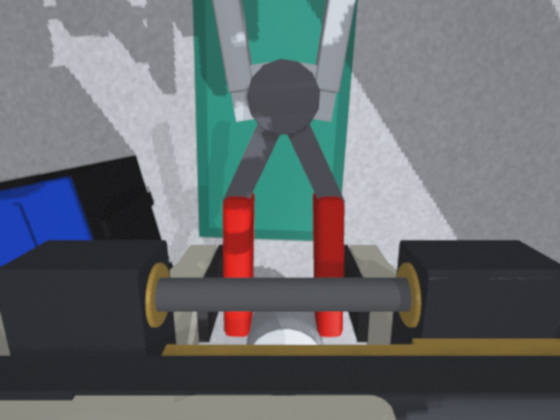

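Request:
carry_out:
  series:
    - [[8,0,0,0,0,0],[22,0,0,0,0,0],[40,0,0,0,0,0],[60,0,0,0,0,0],[80,0,0,0,0,0],[100,0,0,0,0,0],[118,0,0,0,0,0],[131,0,0,0,0,0],[141,0,0,0,0,0],[147,0,0,0,0,0]]

```text
clock: 66.97
tool_pos: [0.4056, -0.2093, -0.0084]
orientation: [-59.6, 89.9, 24.0]
force: [-0.2, -0.1, -2.1]
opening: 0.0529
```

Request:
carry_out:
  series:
    - [[2,0,0,0,0,0],[4,0,0,0,0,0],[6,0,0,0,0,0],[6,0,0,0,0,0]]

```text
clock: 67.47
tool_pos: [0.4057, -0.2095, -0.0138]
orientation: [-70.3, 89.9, 13.3]
force: [-0.0, 0.6, -1.9]
opening: 0.0525
```

Request:
carry_out:
  series:
    - [[1,0,0,0,0,0],[2,0,0,0,0,0],[2,0,0,0,0,0]]

```text
clock: 67.85
tool_pos: [0.4058, -0.2096, -0.0148]
orientation: [-82.6, 89.9, 1.1]
force: [-4.5, 2.4, 12.9]
opening: 0.0526
```

Request:
carry_out:
  series:
    - [[0,0,0,0,0,0],[0,0,0,0,0,0],[0,0,0,0,0,0],[0,0,0,0,0,0],[0,0,0,0,0,0],[-10,0,0,0,0,0],[-40,0,0,0,0,0],[-90,0,0,0,0,0],[-145,0,0,0,0,0],[-200,0,0,0,0,0]]
  hand: -1

```text
clock: 69.1
tool_pos: [0.4048, -0.2095, 0.1867]
orientation: [-73.9, 89.9, 9.7]
force: [0.8, -0.9, -1.0]
opening: 0.0879
```

Run:
```python
from h import *
print(pose()[0],pose()[2]['opening'],pose()[2]['force'])
w=snap('wrist','w41.png'); s=snapshot('side'); crop(s,'s41.png',190,230,290,350,5)
go(((.4465,.3885,.22),-160),((.405,-.211,.25),173.5))
```

```text
[ 0.4048 -0.2095  0.1867] 0.08789949519284473 [ 0.8292 -0.9313 -0.9754]
[-29.7, 28.1, 599.4, -26.3, -0.2, 0.7] rows>=9.6
[-59.0, 2.8, -1.0, 0.2, -0.0, 0.7] rows>=0.9
```

View pics/w41.png

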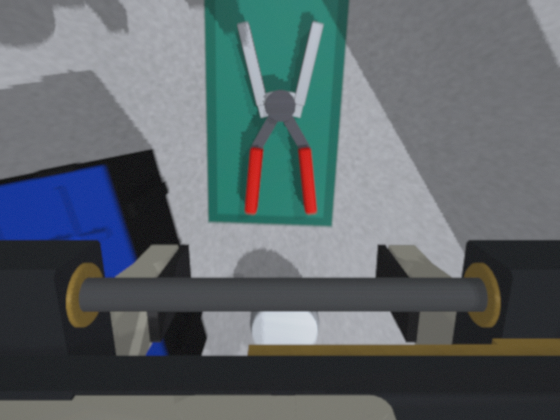

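View pics/s41.png

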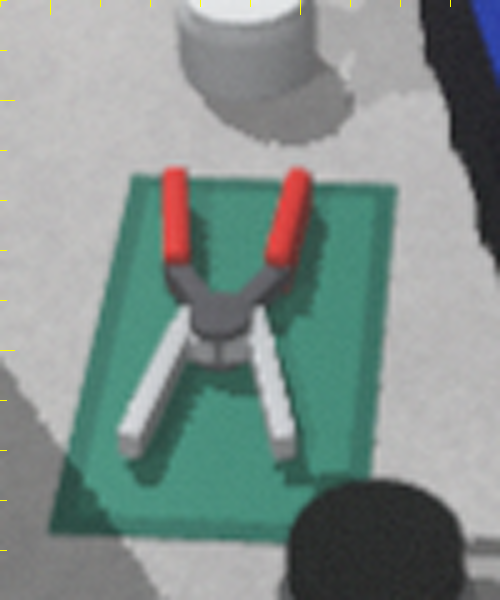

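The pliers lie open and flat, fully on the mat (handles end at row 213, mat edge at row 221). Next is the tally plunger.

Request:
carry_out:
  series:
    - [[-50,3,50,-3,0,0],[-60,6,112,-6,0,0],[-60,9,174,-9,0,0],[-60,12,236,-12,0,0],[-60,15,298,-15,0,0],[-60,18,360,-18,0,0],[-60,21,422,-21,0,0],[-60,24,484,-24,0,0],[-45,27,540,-26,0,0],[-30,28,570,-26,0,0]]
  hand: 1

```text
clock: 70.45
tool_pos: [0.4405, 0.3627, 0.2142]
orientation: [-85.7, 89.9, 24.0]
force: [-0.1, -1.4, 0.7]
opening: 0.0005
```

Request:
carry_out:
  series:
    - [[0,0,20,0,0,0],[0,0,29,0,0,0],[0,0,29,0,0,0]]

```text
clock: 70.82
tool_pos: [0.4311, 0.3873, 0.2154]
orientation: [-73.6, 89.9, 36.1]
force: [0.7, 0.7, 0.7]
opening: 0.0007
```

Run:
```python
from h import *
p=pose();print(p[0],p[2]['opening'],p[2]['force'])
w=snap('wrist','w42.png'); s=snapshot('side'); crop(s,'s42.png',200,80,320,180,6); t=snapshot('top')
for n,im,box in (('w',w,(0,0,560,420)),('s',s,(220,120,265,160)),('t',t,(120,220,160,265))):
    g=blobs(im,(50,110,60),(75,255,255),box,15); print(n,[(np.round(cen(c),1),cv2.contourArea(c)) for c in g[:3]])
go(((.4465,.3885,.15),-160))
```

```text
[0.4311 0.3873 0.2154] 0.0006745796992687089 [0.677  0.6806 0.6881]
w [(array([266. , 191.1]), 1348.0)]
s [(array([240.6, 134.3]), 37.0)]
t [(array([135. , 242.9]), 114.5)]
[65.3, -14.7, -3.4, -0.4, 0.0, 0.1] rows>=1.1
```

View pics/w42.png

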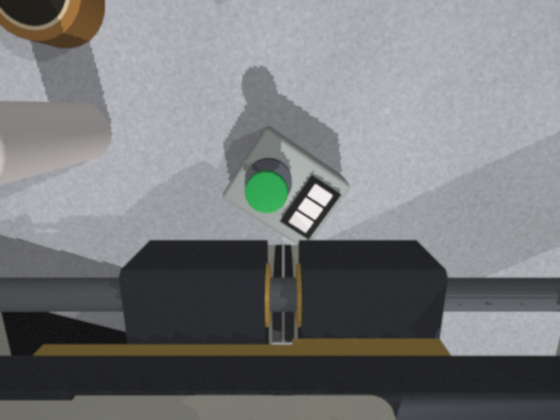

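View pics/s42.png

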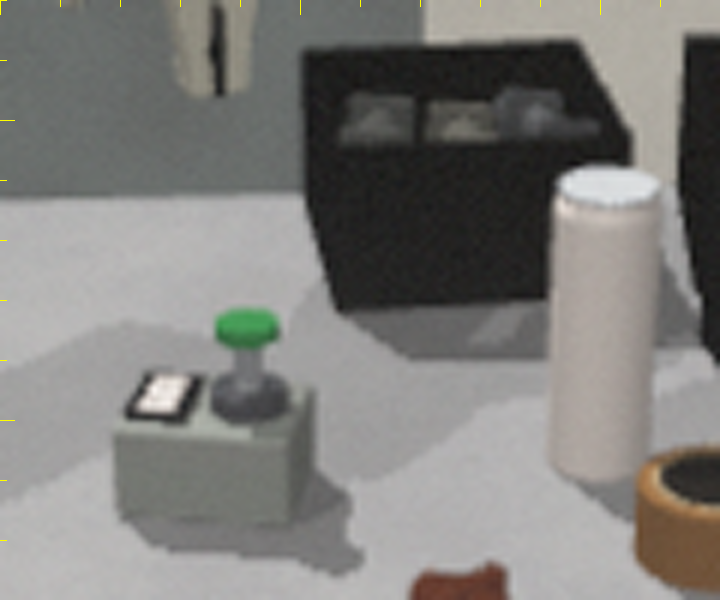

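Run:
```python
from h import *
w=snapshot('wrist'); t=snapshot('top'); s=snapshot('side')
print(onz(w,[(265.5,190)],.105),onz(t,[(135,242.9)],.105), tri(w,(265.5,191),t,(135,242.9)), tri(s,(240.6,134),t,(135,242.9)))
c=(onz(w,[(265.5,190)],.105)+onz(t,[(135,242.9)],.105))[0]/2
go((np.r_[c[:2],.13],-160))
```

```text
[[0.448  0.3868 0.105 ]] [[0.4466 0.3892 0.105 ]] (array([0.4472, 0.3883, 0.1052]), np.float64(0.001965377641120376)) (array([0.4469, 0.3896, 0.1039]), np.float64(0.00045168586452951895))
[84.9, -15.2, -4.2, -0.4, 0.0, 0.1] rows>=1.4
```

Request:
carry_out:
  series:
    - [[30,-15,-4,0,0,0],[80,-15,-4,0,0,0],[115,-15,-4,0,0,0],[122,-15,-4,0,0,0],[122,-15,-4,0,0,0]]

```text
clock: 71.75
tool_pos: [0.4473, 0.3889, 0.0931]
orientation: [-94.3, 89.9, 15.3]
force: [-0.8, 0.1, 0.9]
opening: 0.0003
```

Request:
carry_out:
  series:
    - [[6,0,0,0,0,0],[12,0,0,0,0,0],[17,0,0,0,0,0],[22,0,0,0,0,0],[22,0,0,0,0,0]]

```text
clock: 72.38
tool_pos: [0.4476, 0.3897, 0.0716]
orientation: [-72.7, 89.8, 36.9]
force: [-1.6, 0.1, 8.6]
opening: 0.0001
```

Request:
carry_out:
  series:
    - [[4,0,0,0,0,0],[7,0,0,0,0,0],[7,0,0,0,0,0]]

```text
clock: 72.75
tool_pos: [0.4476, 0.3897, 0.0653]
orientation: [-71.9, 89.8, 37.8]
force: [-2.4, -1.2, 11.4]
opening: 0.0002
```

Request:
carry_out:
  series:
    - [[2,0,0,0,0,0],[4,0,0,0,0,0],[4,0,0,0,0,0]]

```text
clock: 73.12
tool_pos: [0.448, 0.39, 0.065]
orientation: [-74.1, 89.6, 35.7]
force: [-13.4, -5.9, 41.7]
opening: 0.0003
```

It has bottomed out: the force jumped past 12 N at the stop. I'll release upward and retreat.

Request:
carry_out:
  series:
    - [[-6,0,0,0,0,0],[-30,0,0,0,0,0],[-80,0,0,0,0,0],[-140,0,0,0,0,0],[-190,30,30,0,0,0],[-190,60,80,0,0,0],[-190,60,80,0,0,0],[-190,60,80,0,0,0]]

```text
clock: 74.12
tool_pos: [0.3629, 0.4438, 0.2491]
orientation: [-106.8, 89.9, 2.9]
force: [0.2, 0.5, 0.0]
opening: 0.0005
```

Run:
```python
from h import *
p=pose();print(p[0],p[2]['force'])
t=snap('top','t50.png');s=snap('side','s50.png')
for n,im,box in (('s',s,(220,120,265,160)),('t',t,(120,220,160,265))):
    g=blobs(im,(50,110,60),(75,255,255),box,15); print(n,[(np.round(cen(c),1),cv2.contourArea(c)) for c in g[:3]])
crop(t,'t50c.png',260,120,440,290,4)
```

```text
[0.3629 0.4438 0.2491] [0.1983 0.4668 0.0195]
s [(array([240.6, 134.2]), 36.0)]
t [(array([135. , 242.9]), 114.5)]
```

View pics/t50c.png

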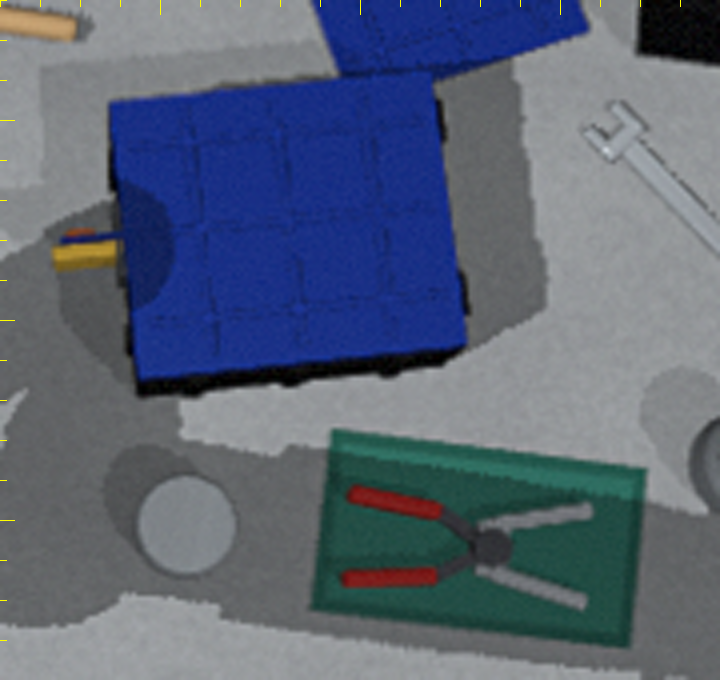

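View pics/s50.png

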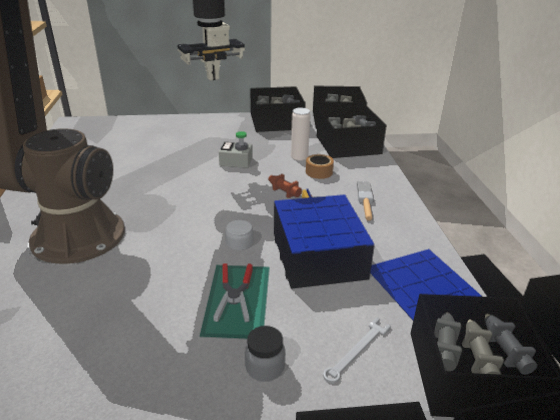

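All the end conditions look met: lid flat, stud in against the tab, plunger knob at its original pixels, pliers flat on the mat, and the scrap pick and bystanders in place. I'm handing the job in.

```bash
python3 -c "
from plant import close_job
print(close_job())"
```

```text
the job is handed in; nothing more can be done
None
```

I did every step of the task and handed the job in at about 74 s. No verdict came back, so the results below are from my own last checks.

**What I did**
- I packed the four good picks: three on the crate floor and one on top.
- I pushed the lid shut to its stop and snapped the stud with the pliers.
- I laid the pliers open and flat on their mat, then pushed the plunger to its stop and let it go.

**Last checks**
- **Lid:** the front corners match the shut height in the side view, and it took 34 N against the stop.
- **Stud:** it stayed in against the tab after the jaws opened.
- **Plunger:** the knob is back at its original position in both the side and top views.
- **Pliers:** they lie wholly on the mat with the jaws open.
- **Scrap pick and bystanders:** they show no visible movement in the pictures.
- **Not seen at the end:** the picks themselves, under the lid. I last saw all four inside just before shutting it.

**What went wrong or disagreed**
- **Fingertip position:** the real fingertips end about 19 mm short of the reported tool position. The side views, the lid contact and the reach below bench height over the mat all agree. I allowed for it from the lid step on.
- **First grasp:** I lifted before the slow fingers had closed and lost the pick. The second try held.
- **Knocked pick:** one pick was knocked against the tape, so I dragged it clear by its collar before picking it up.
- **First lid press:** it left the lid about 0.06 rad open, so I pressed it again.
- **Pliers sag:** the jaws sagged about 28° during a fast carry. I levelled them on the bench and moved more slowly after that.
- **Plunger force:** my fingertips reached 41.7 N for a moment at the plunger's stop. I read the 40 N limit as applying only to the arm and gripper body.

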